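Pin the bottle clamp's front half to its back half

TASK

Put the bottle clamp together: stand the loose front half on the clamp's grey plate and slide its hinge knuckle home into the fork of the back half, so that the two halves meet squarely, then push the thinner, black-headed hinge pin straight down through fork and knuckle until its flange sits on the fork. Feel your way and never press the two halves, or the pin and a half, against each other with more than 30 N, which would bruise the soft aluminium; leave the thick brass-headed pin, the bottles and the mug alone.

Things in the scene. Friction and masses are not known exactly. Their poses are not given: they have to be found in the camera images.
- clamp: The clamp's fixed back half, on a grey plate bolted to the bench. Origin: plate's underside, at the middle of the slots' travel; z up. Plate: x -115 to 95, y -110 to 120 mm, top z = 12 mm. The half ring (aluminium, 50 mm high, inner radius 38 mm, black lining, 12 mm wall) is on the +x side, open to -x, its ends within 10 mm of x = 0; fork at y = 70, ear at y = -72 to -46 mm. The -x strip is free.
- slot_end (a point): Where the hinge axis would be with the back half at the far end of its bolt slots, at the fork's top face, 62 mm over the bench; axes as the clamp's. The back half is bolted 10 to 30 mm nearer (to -x; 0 in y): where is not measured, but is felt when the front half seats. Fork: 2 lugs 28 mm wide, 18 mm before to 14 mm behind the axis, 11.5 mm bores, 0-13 and 33-46 mm below here.
- fork_gap (a point): Middle height of the fork's 20 mm high gap, open to -x; 23 mm straight below slot_end, so 10 to 30 mm beyond the true hinge axis. At the gap's back a 90 degree V hollow centres the knuckle when it is pushed in along +x; the flat ear faces then meet too (0.5 mm). Start the slide with the bore at least 65 mm to -x of here. The back half is rigid.
- lower_lug (a point): Middle height of the fork's lower lug, 39.5 mm straight below slot_end, so also beyond the true axis. A sprung ball in its bore stops the pin about 8 mm before home: it takes 6 to 12 N to press the nose past it, then the ball clicks into a groove of the pin; a pin that is only dropped in stays standing proud.
- front_grip (a point): Loose front half, aluminium, 0.4 kg, standing on its foot. Point: middle of the half ring's wall, half-way up its 50 mm, where the wall is flat: 12 mm thick along x, 25 to 32 mm long in y; grasp it from above across the wall, one finger in the ring. z up, x into the ring (parallel to the clamp's x when fitted), y to the hinge side. Bottle axis at x = 44 mm; ear at y = -46 to -72 mm.
- front_bore (a point): Centre of the upright 11.5 mm bore of the front half's knuckle (octagon 26 mm across, 16 mm high), 44 mm in x, 70 mm in y and 2 mm up from front_grip: 27 mm above the foot. With the half standing on the clamp's plate it is at fork_gap's height and clears the lugs by 2 mm above and below.
- pin_grip (a point): Thin hinge pin, 70 g, upright in a wooden rack (60 x 140 x 50 mm, fixed), shank in a 13.5 mm hole, flange on the rack's top. Point: middle of its black knurled head, 16 mm wide, 24 mm high; z up along the pin. Flange 21 mm wide, 4 mm high, underside 16 mm below here. Shank 10 mm wide, 44 mm long, nose 7.4 mm wide, tapering over 1.3 mm. Seated: 16 mm above slot_end's height.
- pin_tip (a point): End of the thin pin's nose, 60 mm below pin_grip along the pin; 44 mm below slot_end's height when the flange sits on the fork.
- pin: The thin hinge pin; origin at the end of its nose, z along the pin towards the head.
- front_half: The loose front half; origin at its foot on the bottle axis, axes as front_grip's.
- thick_pin_grip (a point): Head of another clamp's pin in the rack's other hole, 70 mm from the thin one: brass-coloured, same size of head, shank 13 mm, too thick for this fork. Leave it.
- bottle_a_mid (a point): Full amber bottle, 66 mm in diameter, 234 mm high; point on its axis 100 mm above the bench. Bystander.
- bottle_b_mid (a point): The second amber bottle, same size. Bystander.
- mug: Pink mug, 82 mm in diameter, 90 mm high, handle at +y; origin under its centre. Bystander.

How it is judged:
By the outcome, as a careful person would: the job done as asked, in the order asked, and still so for the second after the job is handed in, with the robot touching nothing.
It also fails if it takes over 64 s, if anything falls off the work surface, if the arm or the gripper's body presses on something with over 40 N, if the wrist force passes 120 N, or if a joint passes its speed limit or range.

ROBOT

A 7-joint arm with a two-finger parallel gripper is mounted at the origin on the work surface. World frame = base frame: x ahead of the robot, y to its left, z up, the work surface at z = 0. Lengths are in m, angles in rad, forces in N, time in s.
With the tool pointing down it reaches from about 0.4 to 0.85 m from the base axis. Payload 4.5 kg.
Tool frame: the origin (TCP) lies between the finger pads; the fingertips stand 8 mm ahead of it and the grasp point (between the pads) lies 11 mm behind it; z points along the fingers, y is the direction in which the jaws open and shut (so a half turn about z gives the same grasp; the last joint's range is limited). The gripper opens to 88 mm and grips with 3 to 60 N. Pads are 18 mm wide; open, the fingers measure 123 mm over their backs; the gripper's body (75 mm by 187 mm) begins 45 mm behind the grasp point.
Start: joints at [1.153, 0.689, -0.195, 1.565, 0.157, 0.902, -0.215], TCP at [0.273, -0.562, 0.227] pointing down, gripper open.
Joint ranges: [-3.01, 3.01], [-0.46, 2.08], [-1.47, 1.51], [0.13, 2.56], [-1, 4.14], [0.04, 2.09], [-2.66, 2.66]. Speed limits (rad/s): [2.57, 2.57, 3.14, 3.14, 3.14, 3.14, 3.14].

INTERFACE

Orientations are given as a unit quaternion [x, y, z, w].
In Python, from plant import r gives the robot as it stands.
- The arm moves only by the tool carry_out, never from a script. Its argument "commands" is a list that holds one entry, the list of rows, each a list of 7 numbers: the turn, a rotation vector about the tool's x, y, z in rad, then the shift along the tool's x, y, z in cm, then the finger opening in cm, from 0 to 8.81. A call has 1 to 10 rows; each row is the pose to reach, as a shift and turn from the pose commanded when the call began, along the tool's axes at that moment; what a row does not reach only later rows make up. A row lasts 1/12 s, in which the tool goes at most 41.7 mm and 7.16 degrees, less where a joint would pass 70% of its speed; a pose out of reach is approached as far as the arm can. A call with a gripper value outside its range is refused whole. The fingers move at their own pace and stop on an object; "force" is the grip in N (left out, the last holds). Time passes only in rows, so rows that repeat a pose let the fingers close. It gives the time, the measured TCP pose, the force and the opening at its end, in the units of the state.
- r.get_state(): the state, without advancing time (a new reading comes with each control period).
- r.snapshot(name): name is "side" or "top"; returns a dict with "pixels" (420x560x3 uint8, red, green, blue), "mtx" (3x3 intrinsics, pixels), "k1" (the pictures are not rectified: a ray, as slopes to the right and down, at radius r is drawn at 1 + k1 r^2 times it, then the intrinsics apply), "xyz" and "rotation" of the camera in the world. Camera axes: x right, y down, z forward; pixel columns grow to the right and rows downward; lengths in m; the calibration is good to about 2 mm. A picture is of the moment at which its call begins. There is no depth.
- r.finish_job(): hands the job in, once; it reports no verdict.
The state is a dict: "clock": time; "q": joint angles; "qd": joint speeds; "joint_torque": joint torques, N m; "tool_pos": TCP position; "eef_rot": TCP orientation; "contact_force": force on the tool from outside, world axes, zero at the start; "moment": the same for the moment, N m; "opening": opening from 0.0 (shut) to 1.0 (fully open).
Only numpy, scipy, OpenCV 4.12 (cv2) and the standard library are available. Lean on these libraries where they do the work, as an engineer would, in place of code of your own. Each camera call takes 0.05 s, during which the arm holds its last target.

## Working session

There is one attempt and no reset: what is moved stays moved. The work goes in short steps, Python scripts to look and compute and a tool call to move; the robot and the scene stay as the last step left them, time stands still between calls to the robot, and variables do not carry over. Pictures are saved under pics/ and viewed, and the job is handed in when it is done.

Besides the shell and the picture viewer there is one more tool, called after ">>>" as a command line: name --argument value ..., lists and objects as JSON in quotes. carry_out: Moves the arm, as the interface text tells. Its arguments: {"type":"object","properties":{"commands":{"type":"array"},"force":{"type":"number"}},"required":["commands"]}

```bash
ls -la; mkdir -p pics; python3 - <<'E'
from plant import r
import cv2
s=r.get_state()
for k,v in s.items(): print(k,v)
for n in("side","top"):
    d=r.snapshot(n); cv2.imwrite(f"pics/{n}0.png",d["pixels"][:,:,::-1])
    import numpy as np
    np.savez(f"pics/{n}0.npz",**{k:v for k,v in d.items()})
    print(n,d["mtx"],d["k1"],d["xyz"],d["rotation"])
E
```

```text
total 12
drwxr-xr-x  3 agent agent 4096 Dec  7 16:34 .
drwxr-xr-x 23 root  root  4096 Dec  7 16:34 ..
drwxr-xr-x  2 agent agent 4096 Dec  7 16:34 pics
clock 0.0
q [ 1.15281691  0.68998737 -0.19452547  1.56635486  0.157324    0.90250598
 -0.21511059]
qd [ 0.0015575  -0.00076421  0.00147239  0.00052789 -0.00068633 -0.00129728
  0.00038301]
joint_torque [ 5.68840751e-04 -5.27545631e+01 -1.26650602e+00 -1.53423446e+01
 -5.25328028e-02  6.56342876e-03  1.58996613e-04]
tool_pos [ 0.27251724 -0.56171968  0.22570536]
eef_rot [ 9.74583723e-01  2.24021657e-01 -2.79653447e-04 -8.87063182e-04]
contact_force [ 1.18586899 -0.23886392  0.23875885]
moment [-0.00679739 -0.02597138  0.02179992]
opening 0.9992456663546808
side [[441.42241014   0.         279.59604211]
 [  0.         441.42241014 208.3098979 ]
 [  0.           0.           1.        ]] -0.042666843076791576 [ 0.51526817 -0.80256768  0.90428417] [ 0.92078723 -0.04423752  0.01225758 -0.38735471]
top [[396.31409692   0.         283.41945812]
 [  0.         396.31409692 201.44743717]
 [  0.           0.           1.        ]] 0.03151383054863392 [0.34225125 0.03451534 1.19337385] [-0.6949565   0.71090184 -0.07499545  0.07765124]
```

View pics/side0.png

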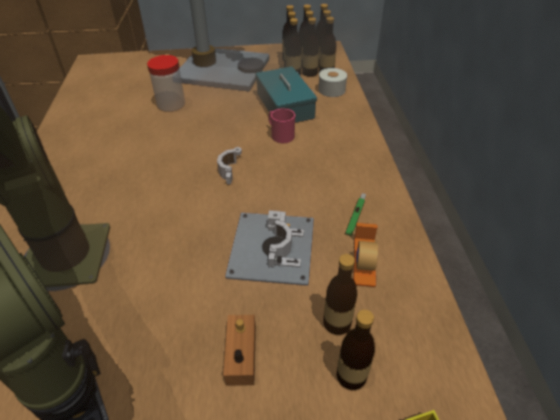

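View pics/top0.png

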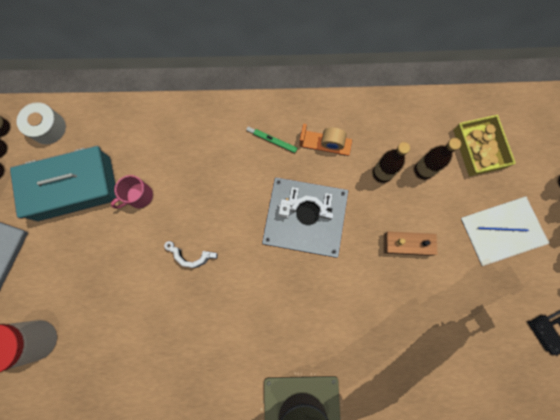

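The side view shows the plate at about (272,248), with the fork probably at (276,216). The loose half is at (229,163), and the rack at (240,350) has the black pin head at (238,356). In the top view the plate is at (306,217), the loose half at (190,257) and the black pin at (426,243). Next I'll zoom in.

```bash
cat > h.py <<'E'
import numpy as np, cv2
from scipy.spatial.transform import Rotation as R
from scipy.optimize import least_squares
def load(n): return dict(np.load(f"pics/{n}.npz"))
def ray(d,u,v):
    K=d["mtx"];k=float(d["k1"]);x=(u-K[0,2])/K[0,0];y=(v-K[1,2])/K[1,1]
    rd=np.hypot(x,y);q=rd
    for _ in range(30): q=rd/(1+k*q*q)
    s=q/rd if rd>0 else 1
    w=R.from_quat(d["rotation"]).apply([x*s,y*s,1.]);return np.array(d["xyz"]),w/np.linalg.norm(w)
def proj(d,P):
    P=np.atleast_2d(P);c=R.from_quat(d["rotation"]).inv().apply(P-d["xyz"])
    a=c[:,:2]/c[:,2:];r2=(a**2).sum(1,keepdims=True);a=a*(1+float(d["k1"])*r2)
    K=d["mtx"];return a*[K[0,0],K[1,1]]+[K[0,2],K[1,2]]
def atz(d,u,v,z):
    o,w=ray(d,u,v);return o+w*(z-o[2])/w[2]
def tri(obs):
    A=np.zeros((3,3));b=np.zeros(3);L=[]
    for d,u,v in obs:
        o,w=ray(d,u,v);M=np.eye(3)-np.outer(w,w);A+=M;b+=M@o;L.append((o,M))
    p=np.linalg.solve(A,b);return p,[np.linalg.norm(M@(p-o)) for o,M in L]
def snap(r,n,tag):
    d=r.snapshot(n);np.savez(f"pics/{n}{tag}.npz",**d);cv2.imwrite(f"pics/{n}{tag}.png",d["pixels"][:,:,::-1]);return d
def crop(d,x0,y0,w,h,s,out,pts=None):
    im=np.ascontiguousarray(d["pixels"][:,:,::-1])[y0:y0+h,x0:x0+w]
    im=cv2.resize(im,None,fx=s,fy=s,interpolation=cv2.INTER_CUBIC)
    for t in range(0,w,10):
        cv2.line(im,(t*s,0),(t*s,6 if (t+x0)%50 else 14),(0,255,255),1)
        if t%20==0: cv2.putText(im,str(t+x0),(t*s,24),0,.35,(0,255,255),1)
    for t in range(0,h,10):
        cv2.line(im,(0,t*s),(6,t*s),(0,255,255),1)
        if t%20==0: cv2.putText(im,str(t+y0),(8,t*s+4),0,.35,(0,255,255),1)
    if pts is not None:
        for u,v in pts: cv2.circle(im,(int((u+.5-x0)*s),int((v+.5-y0)*s)),1,(0,255,0),-1)
    cv2.imwrite(out,im)
E
python3 - <<'E'
from h import *
t=load("top0");s=load("side0")
a=[(t,160,235,60,40),(t,260,175,95,85),(t,380,225,60,35),(s,210,140,40,50),(s,225,205,95,80),(s,215,310,50,80)]
for i,(d,x,y,w,h) in enumerate(a): crop(d,x,y,w,h,8 if w<90 else 6,f"pics/c{i}.png")
# combine
A=[cv2.imread(f"pics/c{i}.png") for i in range(6)]
def stack(l,o):
    H=max(x.shape[0] for x in l);im=np.hstack([cv2.copyMakeBorder(x,0,H-x.shape[0],0,4,0) for x in l]);print(im.shape)
    cv2.imwrite(o,im)
stack([A[0],A[3]],"pics/m0.png");stack([A[2][:,:],cv2.resize(A[5],None,fx=.75,fy=.75)],"pics/m2.png")
E
```

```text
(400, 808, 3)
(480, 788, 3)
```

View pics/m0.png

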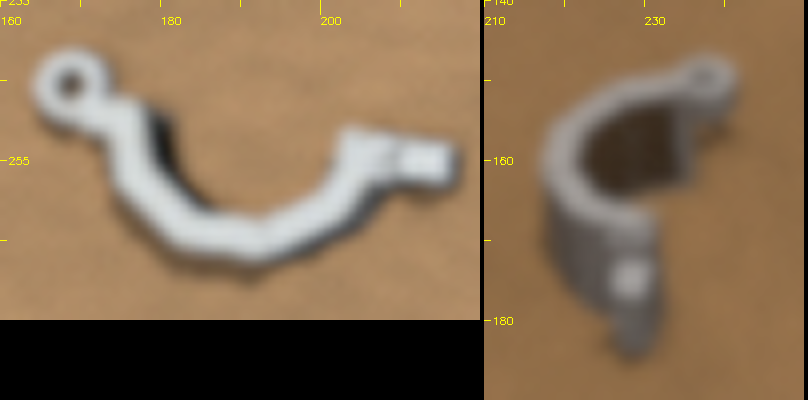

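View pics/c1.png

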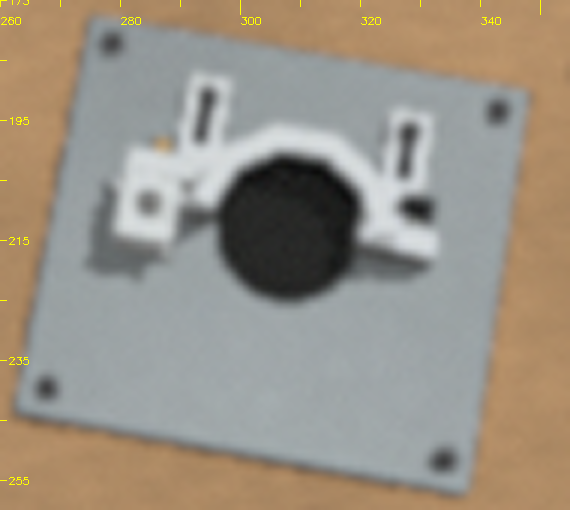

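View pics/c4.png

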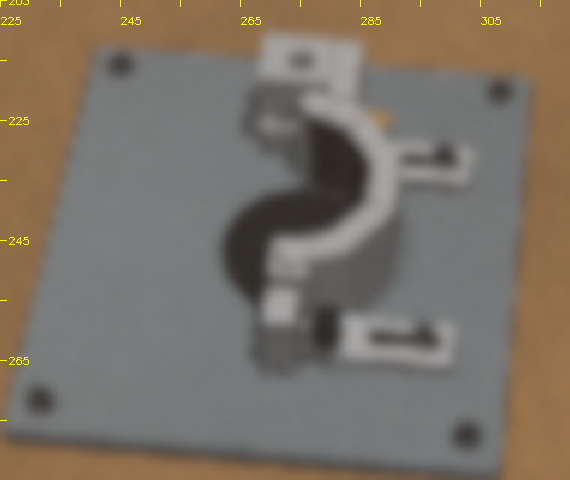

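View pics/m2.png

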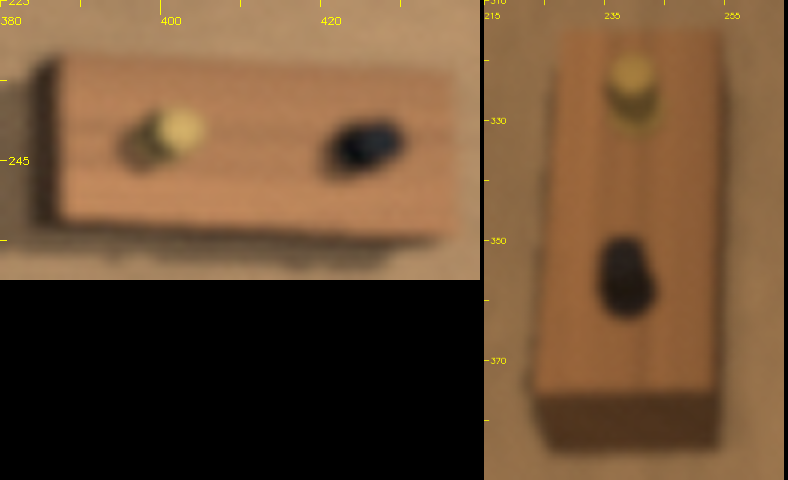

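```bash
cat > m1.py <<'E'
from h import *
t=load("top0");s=load("side0")
f=lambda x0,y0,k,p:(x0+(p[0]+.5)/k-.5,y0+(p[1]+.5)/k-.5)
def T(n,a,b): 
    p,e=tri([(t,*a),(s,*b)]);print(n,np.round(p*1e3,1),"res",np.round(np.array(e)*1e3,1));return p
C=lambda p:f(260,175,6,p); S=lambda p:f(225,205,6,p)
mod=np.array([[95,120,12],[95,-110,12],[-115,-110,12],[-115,120,12.]])/1e3
ct=[C(p) for p in [(90,15),(530,92),(468,493),(13,412)]]
cs=[S(p) for p in [(532,76),(503,474),(5,437),(95,46)]]
for i in range(4): T(f"corner{i}",ct[i],cs[i])
def W(q,m): c,sn=np.cos(q[2]),np.sin(q[2]);return np.c_[m[:,0]*c-m[:,1]*sn+q[0],m[:,0]*sn+m[:,1]*c+q[1],m[:,2]]
for nm,use in(("both","ts"),("top","t"),("side","s")):
    def fun(q):
        o=[]
        if "t" in use:o.append(proj(t,W(q,mod))-ct)
        if "s" in use:o.append(proj(s,W(q,mod))-cs)
        return np.concatenate(o).ravel()
    r_=least_squares(fun,[.5,0,0]);print("clamp",nm,np.round(r_.x*[1e3,1e3,57.3],2),"rms px",np.sqrt(np.mean(r_.fun**2)))
    if nm=="both":q=r_.x
hb=T("forkbore",C((148,205)),S((302,61)))
c,sn=np.cos(q[2]),np.sin(q[2]);d=hb[:2]-q[:2];print(" fork in clamp frame",(d@[c,sn])*1e3,(d@[-sn,c])*1e3)
F=lambda p:f(160,235,8,p);G=lambda p:f(210,140,8,p)
bb=T("frontbore",F((71,84)),G((224,75)))
for k,(u,v) in (("t",F((71,84))),):print(atz(t,u,v,.035),atz(s,*G((224,75)),.035))
T("ear end",F((455,163)),G((150,275)))
H=lambda p:f(380,225,8,p);J=lambda p:f(215,310,6,p)
T("black top",H((383,139)),J((140,256)));T("brass top",H((180,130)),J((148,74)))
E
python3 m1.py
```

```text
corner0 [679.8  61.7  10.4] res [0.3 0.3]
corner1 [ 634.5 -162.9    8.8] res [0.2 0.2]
corner2 [ 430.7 -121.2    5.8] res [0.7 0.7]
corner3 [475.2 103.5  10.1] res [0.8 0.8]
clamp both [563.66 -37.56 -11.35] rms px 0.49258614472428336
clamp top [563.83 -36.26 -11.58] rms px 0.34642668039492974
clamp side [563.45 -39.26 -11.13] rms px 0.3021477646339925
forkbore [569.3  34.1  59.6] res [0.2 0.2]
 fork in clamp frame -8.537012148092565 71.32658337465466
frontbore [474.4 374.7  33.9] res [0.1 0.1]
[0.47436316 0.37442753 0.035     ] [0.47428456 0.37321267 0.035     ]
ear end [442.7 232.1  48.3] res [1.6 1.6]
black top [ 461.5 -365.1   76.7] res [0.6 0.6]
brass top [ 466.1 -295.1   76. ] res [0.6 0.6]
```

```bash
cat > m2.py <<'E'
from h import *
from scipy.optimize import minimize
t=load("top0");s=load("side0")
K=8
def oc(ap,n=8,off=np.pi/8): a=off+np.arange(n)*2*np.pi/n; return ap/np.cos(np.pi/n)*np.c_[np.cos(a),np.sin(a)]
def prism(p,z0,z1): return np.vstack([np.c_[p,np.full(len(p),z0)],np.c_[p,np.full(len(p),z1)]])
def pieces(ez0,ez1,ex):
    o,i=oc(50),oc(38);P=[]
    # vertices with angles 112.5,157.5,202.5,247.5 plus ends at x=0
    idx=[2,3,4,5]
    po=[[0,50]]+[o[j] for j in idx]+[[0,-50]];pi=[[0,38]]+[i[j] for j in idx]+[[0,-38]]
    for a in range(5): P.append(prism(np.array([po[a],po[a+1],pi[a+1],pi[a]]),0,50))
    P.append(prism(oc(13)+[0,70],19,35))
    P.append(prism(np.array([[-12,44],[-5,60],[5,60],[0,44]]),19,35))
    P.append(prism(np.array([[0,-46],[0,-72],[-ex,-72],[-ex,-46]]),ez0,ez1))
    return [p/1e3 for p in P]
def Wp(q,m): c,sn=np.cos(q[2]),np.sin(q[2]);return np.c_[m[:,0]*c-m[:,1]*sn+q[0],m[:,0]*sn+m[:,1]*c+q[1],m[:,2]]
def render(d,q,box,PS):
    x0,y0,w,h=box;im=np.zeros((h*K,w*K),np.uint8)
    for p in PS:
        uv=(proj(d,Wp(q,p))+.5-[x0,y0])*K
        cv2.fillConvexPoly(im,cv2.convexHull(np.round(uv*16).astype(np.int32)),255,shift=4)
    return cv2.resize(im,(w,h),interpolation=cv2.INTER_AREA)/255.
bt=(160,235,60,40);bs=(210,140,40,50)
def mask(d,b):
    x,y,w,h=b;im=d["pixels"][y:y+h,x:x+w].astype(float)
    # soft: chroma ratio blue/red: wood low
    rat=im[:,:,2]/np.maximum(im[:,:,0],1)
    return rat
if __name__=="__main__":
    mt,ms=mask(t,bt),mask(s,bs)
    print(np.percentile(mt,[5,50,95]),np.percentile(ms,[5,50,95]))
    bgt,fgt=np.percentile(mt,40),.95;bgs,fgs=np.percentile(ms,30),.95
    mt=np.clip((mt-bgt)/(fgt-bgt),0,1);ms=np.clip((ms-bgs)/(fgs-bgs),0,1)
    def cost(v,w=(1,1)):
        q=[v[0]/1e3,v[1]/1e3,v[2]/57.3]
        PS=pieces(v[3],v[4],v[5])
        return w[0]*np.mean(abs(render(t,q,bt,PS)-mt))+w[1]*np.mean(abs(render(s,q,bs,PS)-ms))
    for w in((1,1),(1,0),(0,1)):
        best=None
        for y in(-20,-12,-5):
            b=np.array([474.4,374.7]);yy=y/57.3;x0=[b[0]+70*np.sin(yy),b[1]-70*np.cos(yy),y,10,40,12]
            m=minimize(cost,x0,args=(w,),method="Nelder-Mead",options=dict(initial_simplex=np.vstack([x0]+[np.array(x0)+np.eye(6)[k]*[4,4,5,5,5,4][k] for k in range(6)]),maxiter=700))
            if best is None or m.fun<best.fun:best=m
        v=best.x;yy=v[2]/57.3;print(w,best.fun,np.round(v,1),"bore",v[0]-70*np.sin(yy),v[1]+70*np.cos(yy),"grip",v[0]-44*np.cos(yy),v[1]-44*np.sin(yy))
        if w==(1,1):
            q=[v[0]/1e3,v[1]/1e3,yy];PS=np.vstack(pieces(*v[3:]))
            crop(t,*bt,8,"pics/o1.png");crop(s,*bs,8,"pics/o2.png")
            for d,b,o in((t,bt,"pics/o1.png"),(s,bs,"pics/o2.png")):
                im=cv2.imread(o)
                for p in pieces(*v[3:]):
                    n=len(p)//2
                    uv=(proj(d,Wp(q,p))+.5-[b[0],b[1]])*8
                    cv2.polylines(im,[uv[n:].astype(np.int32)],True,(0,255,0),1);cv2.polylines(im,[uv[:n].astype(np.int32)],True,(255,0,0),1)
                cv2.imwrite(o,im)
            a,b=cv2.imread("pics/o1.png"),cv2.imread("pics/o2.png");cv2.imwrite("pics/o.png",np.hstack([cv2.copyMakeBorder(a,0,80,0,4,0),b]))
E
python3 m2.py
```

```text
[0.57142857 0.57988166 1.02646206] [0.49315068 0.5034965  0.91837491]
(1, 1) 0.13446867526904957 [461.7 308.4  -9.8   7.1  41.5  15.5] bore 473.5330653593902 377.39771466879466 grip 418.30124568088263 315.87173564366395
(1, 0) 0.03317741079017062 [462.1 308.8  -9.4   4.7  48.7  16.1] bore 473.5054576091267 377.83138628913457 grip 418.65078024597244 315.96892294192986
(0, 1) 0.09675227530964157 [459.6 307.9  -9.8   7.6  42.2  12.8] bore 471.45053952958443 376.8712607215405 grip 416.19276345539623 315.3685926222224
```

View pics/o.png

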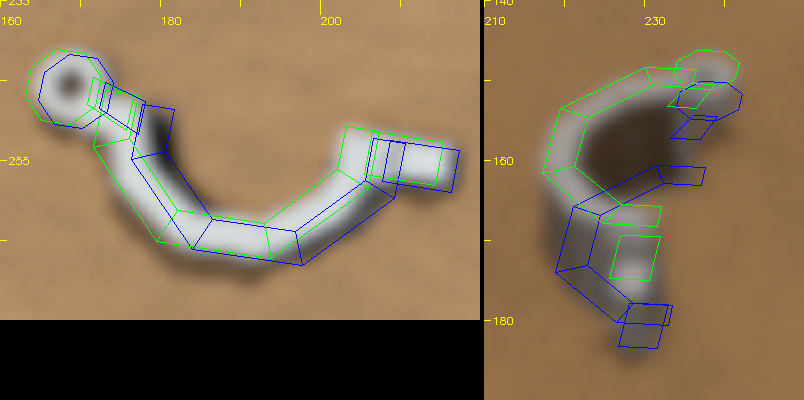

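```bash
cat > m3.py <<'E'
from m2 import *
im=t["pixels"][235:275,160:220].astype(float).min(2)
print(np.percentile(im,[5,50,90,99]))
mt=np.clip((im-110)/(190-110),0,1)
def cost(v,out=None):
    q=[v[0]/1e3,v[1]/1e3,v[2]/57.3];PS=pieces(10,v[3],v[4])
    tops=[p[len(p)//2:] for p in PS]
    m=render(t,q,bt,tops)
    return np.mean(abs(m-mt))
for y in(-16,-12,-8,-5):
    b=np.array([474.4,374.7]);yy=y/57.3;x0=np.array([b[0]+70*np.sin(yy),b[1]-70*np.cos(yy),y,40,13])
    m=minimize(cost,x0,method="Nelder-Mead",options=dict(initial_simplex=np.vstack([x0]+[x0+np.eye(5)[k]*[4,4,5,8,3][k] for k in range(5)]),maxiter=700))
    v=m.x;yy=v[2]/57.3;print(m.fun,np.round(v,1),"bore",v[0]-70*np.sin(yy),v[1]+70*np.cos(yy),"grip",v[0]-44*np.cos(yy),v[1]-44*np.sin(yy))
crop(t,*bt,12,"pics/p1.png");im=cv2.imread("pics/p1.png");q=[v[0]/1e3,v[1]/1e3,yy]
for p in pieces(10,*v[3:]):
    uv=(proj(t,Wp(q,p))+.5-[160,235])*12;cv2.polylines(im,[uv[len(p)//2:].astype(np.int32)],True,(0,255,0),1)
cv2.imwrite("pics/p1.png",im)
E
python3 m3.py
```

```text
[ 81.  100.  180.1 212. ]
0.030744485294117645 [461.7 306.4 -10.   35.7  13.5] bore 473.8223525009204 375.3896244036746 grip 418.3758367730717 314.05705643492394
0.031082107843137252 [461.8 306.4 -10.   41.7  14.3] bore 473.9472071502726 375.3624326373687 grip 418.46977784477696 314.0578256518107
0.03166993464052288 [462.  306.3  -9.5  39.8  15. ] bore 473.5915203210351 375.31174125164665 grip 418.63850353125173 313.53661724770967
0.03065073529411765 [461.9 306.2  -9.9  35.9  14.1] bore 473.83728730379875 375.14810126844304 grip 418.5022246455008 313.71496004481486
```

View pics/p1.png

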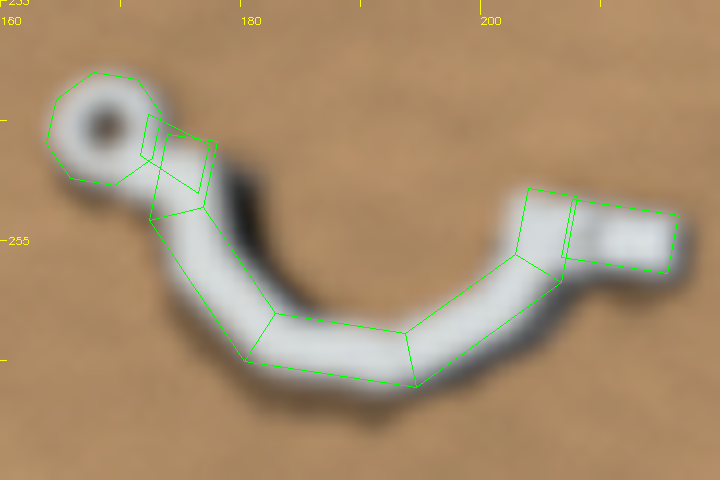

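```bash
cat > g.py <<'E'
import sys
from h import *
from plant import r
def go(x,y,z,jaw=None):
    """TCP target in mm, jaw = direction of tool y, deg"""
    s=r.get_state();Rt=R.from_quat(s["eef_rot"]);p=np.array(s["tool_pos"])
    d=Rt.inv().apply(np.array([x,y,z])/1e3-p)*100
    out=[0,0,0]
    if jaw is not None:
        j=np.radians(jaw);Y=np.array([np.cos(j),np.sin(j),0]);Z=np.array([0,0,-1.]);X=np.cross(Y,Z)
        out=(Rt.inv()*R.from_matrix(np.c_[X,Y,Z])).as_rotvec()
    yy=Rt.apply([0,1,0])
    print("t",s["clock"],"pos",np.round(p*1e3,1),"jaw",np.degrees(np.arctan2(yy[1],yy[0])).round(2),"tilt",np.round(Rt.apply([0,0,1])[:2],4),"F",np.round(s["contact_force"],1),"open",s["opening"])
    print("  row:",np.round(out,4),np.round(d,2))
if __name__=="__main__":go(*map(float,sys.argv[1:]))
E
python3 g.py 470 -200 240 -10;python3 -c "
from h import *
t=load('top0');s=load('side0')
print(tri([(t,402,149),(s,347,263)]),tri([(t,454,145),(s,364,318)]))"
```

```text
t 0.1 pos [ 272.6 -561.8  225.8] jaw -64.11 tilt [-0.0008  0.0014] F [ 0.3  0.5 -0.3] open 0.9951354023996318
  row: [-1.500e-03 -7.000e-04 -9.444e-01] [ 33.56 -23.93  -1.38]
(array([ 0.68804135, -0.27266589,  0.21990191]), [np.float64(0.0006474722707393478), np.float64(0.0006474722707394964)]) (array([ 0.69178341, -0.40233583,  0.22819241]), [np.float64(0.00022967003198458077), np.float64(0.00022967003198451688)])
```

>>> carry_out --commands '[[[0,0,-0.944,33.5,-24,-1.4,4.4],[0,0,-0.944,33.5,-24,-1.4,4.4],[0,0,-0.944,33.5,-24,-1.4,4.4],[0,0,-0.944,33.5,-24,-1.4,4.4],[0,0,-0.944,33.5,-24,-1.4,4.4],[0,0,-0.944,33.5,-24,-1.4,4.4],[0,0,-0.944,33.5,-24,-1.4,4.4],[0,0,-0.944,33.5,-24,-1.4,4.4],[0,0,-0.944,33.5,-24,-1.4,4.4],[0,0,-0.944,33.5,-24,-1.4,4.4]]]' --force 20

```text
clock: 0.93
tool_pos: [0.4702, -0.1975, 0.2405]
eef_rot: [0.766, 0.643, 0.0, -0.0]
contact_force: [0.7, -0.0, 0.3]
opening: 0.495
```

```bash
python3 g.py 418.5 313.7 120 -10
```

```text
t 0.9333 pos [ 470.2 -197.5  240.5] jaw -9.95 tilt [-0.      0.0008] F [ 0.7 -0.   0.3] open 0.4952763492952374
  row: [-0.0002 -0.0008  0.0008] [ 49.45 -13.93  12.09]
```

>>> carry_out --commands '[[[0,0,0,49.4,-13.9,5,4.4],[0,0,0,49.4,-13.9,5,4.4],[0,0,0,49.4,-13.9,5,4.4],[0,0,0,49.4,-13.9,5,4.4],[0,0,0,49.4,-13.9,5,4.4],[0,0,0,49.4,-13.9,5,4.4],[0,0,0,49.4,-13.9,5,4.4],[0,0,0,49.4,-13.9,5,4.4],[0,0,0,49.4,-13.9,5,4.4],[0,0,0,49.4,-13.9,5,4.4]]]'

```text
clock: 1.77
tool_pos: [0.4276, 0.2143, 0.1997]
eef_rot: [0.766, 0.643, -0.0, 0.0]
contact_force: [1.7, 0.4, 0.2]
opening: 0.501
```

```bash
python3 g.py 418.5 313.7 100 -10
```

```text
t 1.7667 pos [427.6 214.3 199.7] jaw -10.02 tilt [-0.0004 -0.0006] F [1.7 0.4 0.2] open 0.500958790566508
  row: [-0.0003  0.0007 -0.0004] [ 9.63 -2.63  9.97]
```

>>> carry_out --commands '[[[0,0,0,9.6,-2.6,7,4.4],[0,0,0,9.6,-2.6,10,4.4],[0,0,0,9.6,-2.6,10,4.4],[0,0,0,9.6,-2.6,10,4.4],[0,0,0,9.6,-2.6,10,4.4],[0,0,0,9.6,-2.6,10,4.4]]]'

```text
clock: 2.27
tool_pos: [0.4188, 0.3112, 0.0995]
eef_rot: [0.766, 0.643, -0.001, 0.0]
contact_force: [-0.0, -0.2, 0.1]
opening: 0.498
```

```bash
python3 g.py 418.5 313.7 85 -10; python3 - <<'E'
from h import *
from plant import r
t=snap(r,"top","1");s=snap(r,"side","1")
crop(t,140,215,80,65,8,"pics/v1.png");crop(s,195,110,70,75,8,"pics/v2.png")
print(proj(t,[.4185,.3137,.05]),proj(s,[.4185,.3137,.05]))
E
```

```text
t 2.2667 pos [418.8 311.2  99.5] jaw -9.96 tilt [-0.0015 -0.002 ] F [-0.  -0.2  0.1] open 0.4977065195992563
  row: [-0.0011  0.0022  0.0008] [ 0.25 -0.08  1.45]
[[187.4567025  263.58076004]] [[219.88456051 157.58282791]]
```

View pics/v1.png

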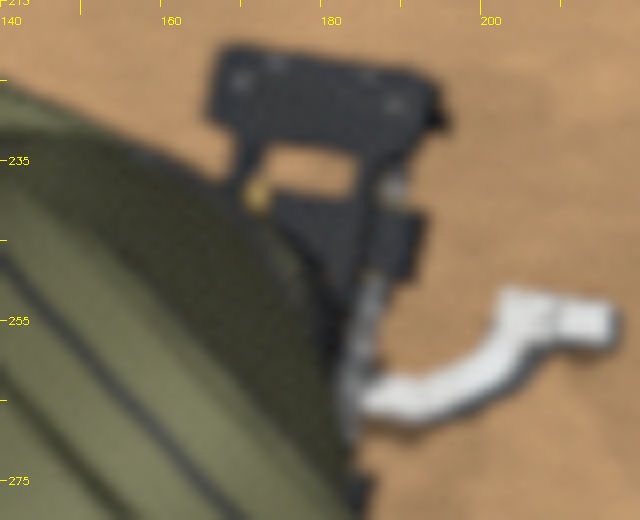

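View pics/v2.png

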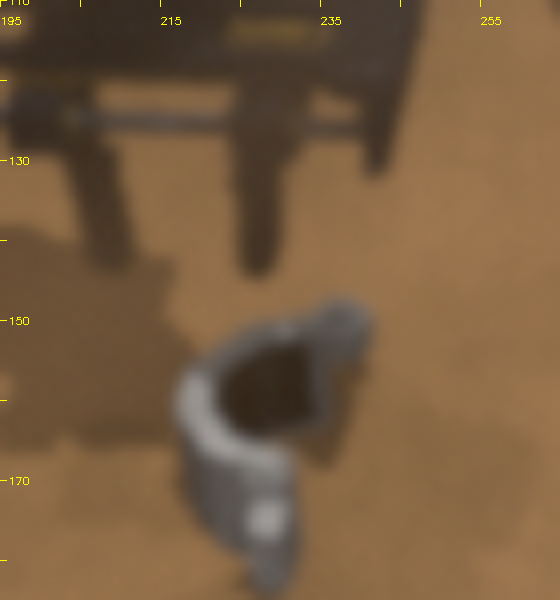

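```bash
python3 - <<'E'
from h import *
s=load("side1");j=np.radians(-10);u=np.array([np.cos(j),np.sin(j),0])
v=np.array([-np.sin(j),np.cos(j),0])
p=np.array([.4188,.3112,.0915])
for sg in(-1,1):
  for e in(22,39.5):
    print(sg,e,[np.round((proj(s,p+sg*u*e/1e3+v*w)[0]+.5-[195,110])*8) for w in(-.009,.009)])
E
```

```text
-1 22 [array([132., 315.]), array([141., 287.])]
-1 39.5 [array([ 87., 313.]), array([ 96., 285.])]
1 22 [array([245., 319.]), array([253., 291.])]
1 39.5 [array([290., 321.]), array([298., 293.])]
```

>>> carry_out --commands '[[[0,0,0,0.2,0,1.2,4.4],[0,0,0,0.2,0,2.4,4.4],[0,0,0,0.2,0,2.4,4.4]]]'

```text
clock: 2.62
tool_pos: [0.4204, 0.3115, 0.0761]
eef_rot: [0.767, 0.642, -0.0, 0.001]
contact_force: [0.2, -0.8, -0.6]
opening: 0.497
```

```bash
python3 g.py 418.5 313.7 36 -10; python3 - <<'E'
from h import *
from plant import r
st=r.get_state()
s=snap(r,"side","2")
p=np.array(st["tool_pos"]);Rt=R.from_quat(st["eef_rot"])
pts=[]
for sg in(-1,1):
  for e in(22,39.5):
    for w in(-.009,.009):
      for z in(.008,-.011): pts.append(p+Rt.apply([w,sg*e/1e3,z]))
crop(s,185,100,70,75,8,"pics/v3.png",proj(s,np.array(pts)))
E
```

```text
t 2.6167 pos [420.4 311.5  76.1] jaw -10.17 tilt [ 0.     -0.0015] F [ 0.2 -0.8 -0.6] open 0.49723138159519387
  row: [ 0.0003  0.0015 -0.003 ] [ 0.19 -0.23  4.01]
```

View pics/v3.png

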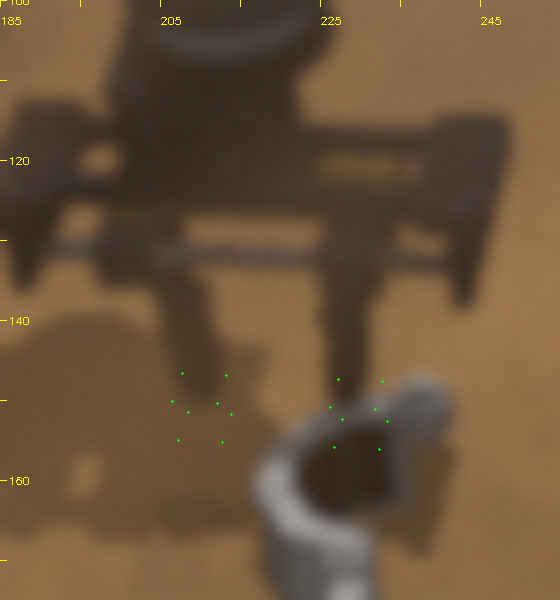

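>>> carry_out --commands '[[[0,0,0,0.2,-0.2,1.5,4.4],[0,0,0,0.2,-0.2,3,4.4],[0,0,0,0.2,-0.2,4,4.4],[0,0,0,0.2,-0.2,4,4.4],[0,0,0,0.2,-0.2,4,4.4]]]'

```text
clock: 3.08
tool_pos: [0.4185, 0.3154, 0.0366]
eef_rot: [0.766, 0.642, -0.0, 0.0]
contact_force: [0.3, -0.5, -0.1]
opening: 0.5
```

```bash
python3 g.py 418.5 313.7 18 -10; python3 - <<'E'
from h import *
from plant import r
st=r.get_state()
s=snap(r,"side","3")
p=np.array(st["tool_pos"]);Rt=R.from_quat(st["eef_rot"])
pts=[]
for sg in(-1,1):
  for e in(22,39.5):
    for w in(-.009,.009):
      for z in(.008,-.011): pts.append(p+Rt.apply([w,sg*e/1e3,z]))
crop(s,185,100,70,75,8,"pics/v4.png",proj(s,np.array(pts)))
E
```

```text
t 3.0833 pos [418.5 315.4  36.6] jaw -10.07 tilt [ 0.0002 -0.0005] F [ 0.3 -0.5 -0.1] open 0.5003962795858344
  row: [ 0.0003  0.0004 -0.0011] [-0.16  0.03  1.86]
```

View pics/v4.png

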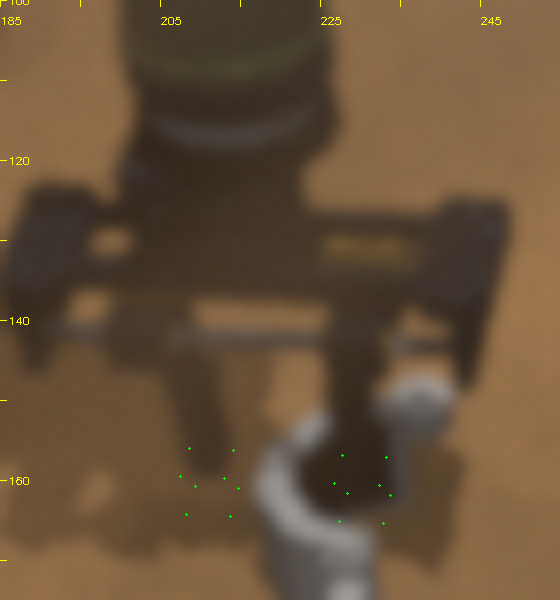

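>>> carry_out --commands '[[[0,0,0,-0.1,0,0.9,4.4],[0,0,0,-0.15,0,1.8,4.4],[0,0,0,-0.15,0,1.8,4.4],[0,0,0,-0.15,0,1.8,4.4]]]' --force 20

```text
clock: 3.47
tool_pos: [0.4176, 0.3139, 0.0175]
eef_rot: [0.766, 0.643, -0.001, 0.0]
contact_force: [0.7, -0.6, 0.6]
opening: 0.502
```

```bash
python3 g.py 418.5 313.7 15 -10
```

```text
t 3.4667 pos [417.6 313.9  17.5] jaw -10.02 tilt [-0.0009 -0.0012] F [ 0.7 -0.6  0.6] open 0.5016121383520894
  row: [-0.0006  0.0013 -0.0004] [-0.01  0.09  0.25]
```

>>> carry_out --commands '[[[0,0,0,0,0,0,1.0],[0,0,0,0,0,0,1.0],[0,0,0,0,0,0,1.0],[0,0,0,0,0,0,1.0],[0,0,0,0,0,0,1.0],[0,0,0,0,0,0,1.0]]]' --force 30

```text
clock: 3.97
tool_pos: [0.4177, 0.3145, 0.0183]
eef_rot: [0.766, 0.643, -0.0, -0.0]
contact_force: [-0.9, -0.4, 1.4]
opening: 0.133
```

```bash
python3 g.py 418.5 313.7 60 -11.35
```

```text
t 3.9667 pos [417.7 314.5  18.3] jaw -10.02 tilt [-0.0002  0.0001] F [-0.9 -0.4  1.4] open 0.13254977572838283
  row: [-0.0002 -0.      0.0232] [-0.07  0.09 -4.17]
```

>>> carry_out --commands '[[[0,0,0,0,0,-2.5,1.0],[0,0,0,0,0,-6,1.0],[0,0,0.023,0,0,-10,1.0],[0,0,0.023,0,0,-10,1.0],[0,0,0.023,0,0,-10,1.0]]]' --force 30

```text
clock: 4.38
tool_pos: [0.4189, 0.315, 0.1195]
eef_rot: [0.774, 0.634, 0.002, -0.0]
contact_force: [-0.7, 0.4, -4.4]
opening: 0.132
```

```bash
python3 - <<'E'
from h import *
q=np.array([563.66,-37.56]);a=np.radians(-11.35);e=np.array([np.cos(a),np.sin(a)]);n=np.array([-e[1],e[0]])
for x in(-50,-45): print("grip at bore x",x,q+e*(x-44)+n*0, "bore",q+e*x+n*70)
E
python3 g.py 471.5 -19.1 117 -11.35
```

```text
grip at bore x -50 [471.49833075 -19.06062918] bore [528.41396271  40.91112116]
grip at bore x -45 [476.4005472  -20.04463826] bore [533.31617916  39.92711207]
t 4.3833 pos [418.9 315.  119.5] jaw -11.37 tilt [0.0028 0.0025] F [-0.7  0.4 -4.4] open 0.13168994708159248
  row: [ 0.0023 -0.003  -0.0004] [-31.71  11.74   0.19]
```

>>> carry_out --commands '[[[0,0,0,-15,5.5,0,1.0],[0,0,0,-31.7,11.7,0,1.0],[0,0,0,-31.7,11.7,0,1.0],[0,0,0,-31.7,11.7,0,1.0],[0,0,0,-31.7,11.7,0,1.0],[0,0,0,-31.7,11.7,0,1.0],[0,0,0,-31.7,11.7,0,1.0],[0,0,0,-31.7,11.7,0,1.0],[0,0,0,-31.7,11.7,0,1.0],[0,0,0,-31.7,11.7,0,1.0]]]' --force 30

```text
clock: 5.22
tool_pos: [0.4687, -0.0246, 0.1162]
eef_rot: [0.776, 0.63, -0.003, -0.0]
contact_force: [0.1, 0.2, -3.8]
opening: 0.133
```

```bash
python3 g.py 471.5 -19.1 70 -11.35
```

```text
t 5.2167 pos [468.7 -24.6 116.2] jaw -11.84 tilt [-0.0046 -0.0028] F [ 0.1  0.2 -3.8] open 0.13260776915131917
  row: [-0.0039  0.0036 -0.0086] [0.61 0.18 4.61]
```

>>> carry_out --commands '[[[0,0,0,0.3,0.2,2.5,1.0],[0,0,0,0.3,0.2,5,1.0],[0,0,0,0.3,0.2,7,1.0],[0,0,0,0.3,0.2,7,1.0],[0,0,0,0.3,0.2,7,1.0],[0,0,0,0.3,0.2,7,1.0]]]' --force 30

```text
clock: 5.72
tool_pos: [0.4726, -0.0159, 0.0482]
eef_rot: [0.773, 0.634, -0.0, -0.0]
contact_force: [-0.2, -0.1, -3.6]
opening: 0.138
```

```bash
python3 g.py 471.5 -19.1 32 -11.35; python3 - <<'E'
from h import *
from plant import r
t=snap(r,"top","4");s=snap(r,"side","4")
crop(t,265,175,80,75,8,"pics/v5.png");crop(s,225,200,75,75,8,"pics/v6.png")
E
```

```text
t 5.7167 pos [472.6 -15.9  48.2] jaw -11.26 tilt [-0.0006  0.0003] F [-0.2 -0.1 -3.6] open 0.13829324288961925
  row: [-0.0007 -0.0002  0.0016] [-0.33 -0.05  1.62]
```

View pics/v5.png

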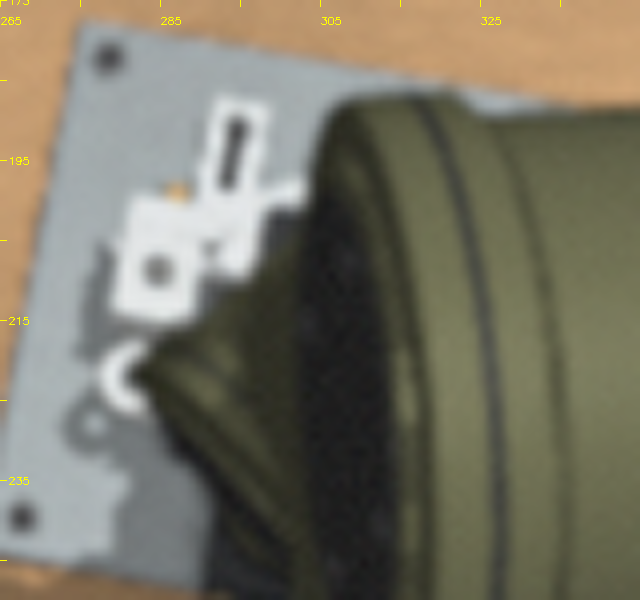

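View pics/v6.png

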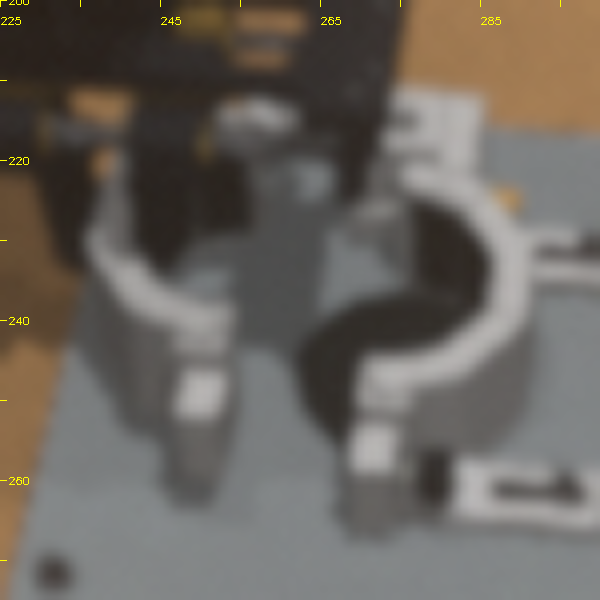

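```bash
python3 - <<'E'
from h import *
t=load("top4");s=load("side4")
q=np.array([563.66,-37.56]);a=np.radians(-11.35);e=np.array([np.cos(a),np.sin(a)]);n=np.array([-e[1],e[0]])
fr=lambda p:np.round([(p[:2]*1e3-q)@e,(p[:2]*1e3-q)@n],1)
px=lambda x0,y0,X,Y:(x0+(X+.5)/8-.5,y0+(Y+.5)/8-.5)
fb=atz(t,*px(265,175,157,270),.062);print("fork top",fr(fb))
fs=atz(s,*px(225,200,403,119),.062);print("fork side",fr(fs))
print("knuckle top",fr(atz(t,*px(265,175,133,375),.0655)))
for h in(.036,.040):
    L=atz(s,*px(225,200,200,393),h+.0305);Fx=atz(s,*px(225,200,372,447),h+.012)
    print(h,"loose ear",fr(L),"fixed ear",fr(Fx))
print("tcp",fr(np.array([.4726,-.0159])))
E
```

```text
fork top [-7.5 71.7]
fork side [-8.5 70. ]
knuckle top [-47.7  73.3]
0.036 loose ear [-57.  -59.6] fixed ear [ -3.5 -60.8]
0.04 loose ear [-56.2 -62.9] fixed ear [ -3. -64.]
tcp [-93.5   3.3]
```

```bash
cat > cf.py <<'E'
from g import *
q=np.array([563.66,-37.56]);a=np.radians(-11.35);e=np.array([np.cos(a),np.sin(a)]);n=np.array([-e[1],e[0]])
def cg(x,y,z,jaw=-11.35):
    p=q+e*x+n*y;go(p[0],p[1],z,jaw);s=r.get_state();d=np.array(s["tool_pos"])[:2]*1e3-q
    f=np.array(s["contact_force"]);print("  clampframe",np.round([d@e,d@n],2),"F e,n,z",np.round([f[:2]@e,f[:2]@n,f[2]],1),"M",np.round(s["moment"],2))
if __name__=="__main__":cg(*map(float,sys.argv[1:]))
E
python3 cf.py -93.5 2 33
```

```text
t 5.8167 pos [473.4 -16.4  49. ] jaw -11.32 tilt [0.0014 0.0004] F [ 0.7  0.1 -4.2] open 0.1334963537214658
  row: [ 0.0013 -0.0007  0.0005] [-0.1  -0.08  1.6 ]
  clampframe [-92.69   2.96] F e,n,z [ 0.7  0.3 -4.2] M [-0.02  0.07 -0.01]
```

>>> carry_out --commands '[[[0,0,0,-0.1,-0.08,0.8,1.0],[0,0,0,-0.1,-0.08,1.5,1.0],[0,0,0,-0.1,-0.08,1.5,1.0],[0,0,0,-0.1,-0.08,1.5,1.0]]]' --force 30

```text
clock: 6.15
tool_pos: [0.4719, -0.0176, 0.0333]
eef_rot: [0.773, 0.634, -0.0, 0.0]
contact_force: [-0.9, -0.6, -4.0]
opening: 0.135
```

```bash
python3 cf.py -93.5 2 30
```

```text
t 6.15 pos [471.9 -17.6  33.3] jaw -11.34 tilt [ 0.0001 -0.0001] F [-0.9 -0.6 -4. ] open 0.1353976972228639
  row: [0.0001 0.0001 0.0002] [0.05 0.04 0.33]
  clampframe [-93.85   1.47] F e,n,z [-0.7 -0.7 -4. ] M [-0.02  0.03 -0.06]
```

Descend gently until the foot touches the plate.

>>> carry_out --commands '[[[0,0,0,0.05,0.04,0.15,1.0],[0,0,0,0.05,0.04,0.25,1.0],[0,0,0,0.05,0.04,0.3,1.0],[0,0,0,0.05,0.04,0.3,1.0]]]'

```text
clock: 6.48
tool_pos: [0.4726, -0.0172, 0.0303]
eef_rot: [0.773, 0.634, 0.0, 0.0]
contact_force: [0.4, -0.0, -3.1]
opening: 0.134
```

```bash
python3 cf.py -93.5 2 30
```

```text
t 6.4833 pos [472.6 -17.2  30.3] jaw -11.34 tilt [0.0006 0.0001] F [ 0.4 -0.  -3.1] open 0.1339783497431158
  row: [ 0.0005 -0.0002  0.0002] [-0.01 -0.02  0.03]
  clampframe [-93.26   2.07] F e,n,z [ 0.4  0.1 -3.1] M [-0.03 -0.02  0.02]
```

>>> carry_out --commands '[[[0,0,0,0,0,0.05,1.0],[0,0,0,0,0,0.1,1.0],[0,0,0,0,0,0.1,1.0]]]'

```text
clock: 6.73
tool_pos: [0.4726, -0.0172, 0.0302]
eef_rot: [0.773, 0.634, 0.0, 0.001]
contact_force: [-1.2, 0.7, 9.3]
opening: 0.135
```

```bash
python3 cf.py -93.5 2 29
```

```text
t 6.7333 pos [472.6 -17.2  30.2] jaw -11.33 tilt [ 0.0013 -0.0002] F [-1.2  0.7  9.3] open 0.13505293556530942
  row: [ 0.0013 -0.      0.0004] [-0.   -0.02  0.12]
  clampframe [-93.32   2.05] F e,n,z [-1.3  0.4  9.3] M [0.07 0.28 0.01]
```

>>> carry_out --commands '[[[0,0,0,0,0,-0.08,1.0],[0,0,0,0,0.4,-0.08,1.0],[0,0,0,0,0.8,-0.08,1.0],[0,0,0,0,1.3,-0.08,1.0],[0,0,0,0,1.8,-0.08,1.0],[0,0,0,0,2.3,-0.08,1.0],[0,0,0,0,2.7,-0.08,1.0],[0,0,0,0,3.0,-0.08,1.0],[0,0,0,0,3.0,-0.08,1.0],[0,0,0,0,3.0,-0.08,1.0]]]'

```text
clock: 7.57
tool_pos: [0.4934, -0.023, 0.0304]
eef_rot: [0.773, 0.634, -0.006, -0.004]
contact_force: [-16.7, 3.1, 19.2]
opening: 0.135
```

```bash
python3 cf.py -55 2 30.2;python3 - <<'E'
from h import *
from plant import r
t=snap(r,"top","5");s=snap(r,"side","5")
crop(t,265,185,50,60,8,"pics/a.png");crop(s,235,200,50,60,8,"pics/b.png")
cv2.imwrite("pics/v7.png",np.hstack([cv2.imread("pics/a.png"),cv2.imread("pics/b.png")]))
E
```

```text
t 7.5667 pos [493.4 -23.   30.4] jaw -11.25 tilt [-0.0139 -0.0021] F [-16.7   3.1  19.2] open 0.13472198101526703
  row: [-0.0132  0.0048  0.0017] [ 0.15  1.67 -0.  ]
  clampframe [-71.71   0.45] F e,n,z [-17.   -0.2  19.2] M [ 0.8   3.19 -0.03]
```

View pics/v7.png

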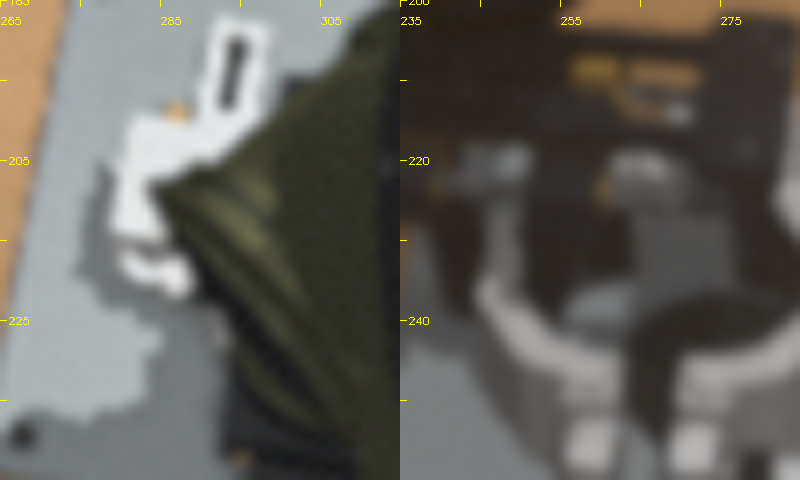

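```bash
python3 - <<'E'
from h import *
t=load("top0");s=load("side0")
q=np.array([563.66,-37.56]);a=np.radians(-11.35);e=np.array([np.cos(a),np.sin(a)]);n=np.array([-e[1],e[0]])
fr=lambda p:np.round([(p[:2]*1e3-q)@e,(p[:2]*1e3-q)@n],1)
px=lambda x0,y0,X,Y:(x0+(X+.5)/6-.5,y0+(Y+.5)/6-.5)
for z in(.012,.02,.03,.04):
    print(z,"top -x edge",fr(atz(t,*px(260,175,289,302),z)),"L",fr(atz(t,*px(260,175,218,228),z)),"R",fr(atz(t,*px(260,175,361,225),z)),"side -x edge",fr(atz(s,*px(225,205,222,252),z)),"side +y",fr(atz(s,*px(225,205,285,188),z)))
E
```

```text
0.012 top -x edge [-35.5  -5.1] L [-4.5 36.3] R [  9.6 -34.5] side -x edge [-36.7  -3.7] side +y [-13.5  36.8]
0.02 top -x edge [-36.8  -4.9] L [-6.  36.3] R [  8.  -34.1] side -x edge [-35.5 -10.5] side +y [-12.4  29.7]
0.03 top -x edge [-38.5  -4.6] L [-7.9 36.2] R [  5.9 -33.6] side -x edge [-33.9 -19. ] side +y [-11.1  20.7]
0.04 top -x edge [-40.2  -4.3] L [-9.9 36.1] R [  3.9 -33.1] side -x edge [-32.3 -27.4] side +y [-9.8 11.8]
```

```bash
python3 - <<'E'
from h import *
s=load("side5");t=load("top5")
crop(s,215,170,100,90,7,"pics/v8.png")
crop(t,265,160,110,100,6,"pics/v9.png")
E
```

```text
(no output)
```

View pics/v8.png

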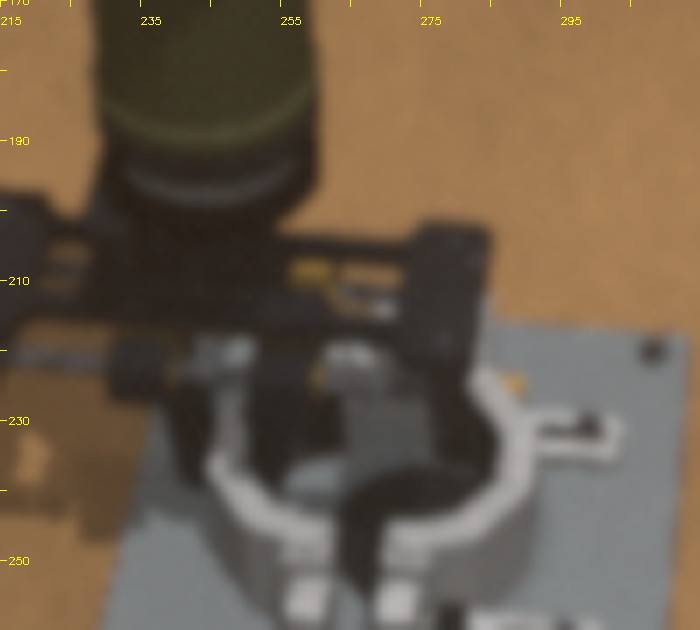

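View pics/v9.png

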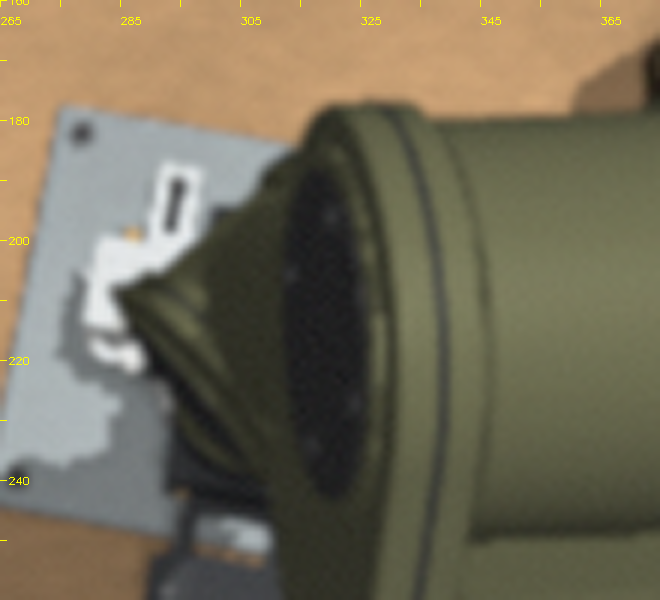

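```bash
python3 - <<'E'
from h import *
from plant import r
st=r.get_state();s=load("side5")
p=np.array(st["tool_pos"]);Rt=R.from_quat(st["eef_rot"])
im=cv2.imread("pics/v8.png")
for back,col in((-.056,(0,255,0)),(-.026,(0,0,255)),(-.136,(255,0,0))):
    c=np.array([p+Rt.apply([w,l,back]) for w,l in((-.0375,-.0935),(-.0375,.0935),(.0375,.0935),(.0375,-.0935))])
    uv=(proj(s,c)+.5-[215,170])*7;cv2.polylines(im,[uv.astype(np.int32)],True,col,1);print(uv.round())
cv2.imwrite("pics/v8b.png",im)
E
```

```text
[[-44. 445.]
 [475. 487.]
 [495. 337.]
 [ -0. 299.]]
[[-35. 501.]
 [474. 543.]
 [494. 393.]
 [  8. 355.]]
[[-70. 286.]
 [476. 328.]
 [498. 178.]
 [-23. 140.]]
```

View pics/v8b.png

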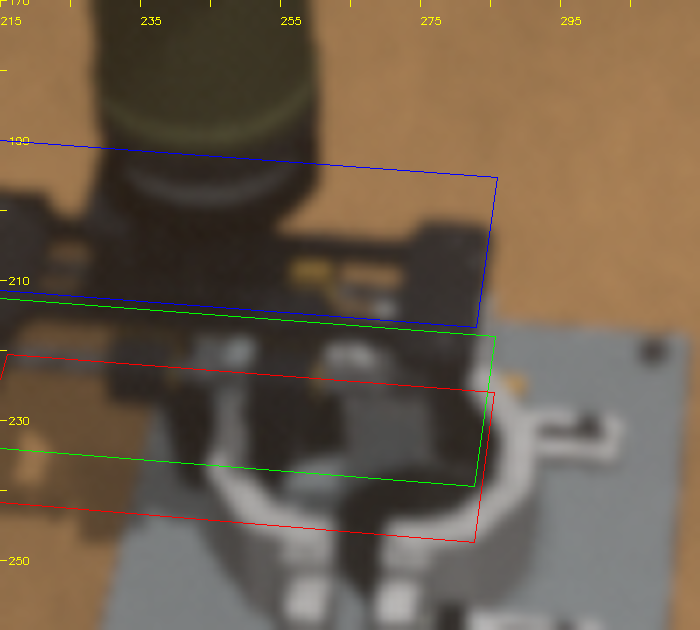

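>>> carry_out --commands '[[[0,0,0,0,-0.6,0,1.0],[0,0,0,0,-0.6,-0.08,1.0],[0,0,0,0,-0.6,-0.08,1.0]]]'

```text
clock: 7.92
tool_pos: [0.4965, -0.0221, 0.0307]
eef_rot: [0.774, 0.634, 0.0, 0.0]
contact_force: [0.7, -0.7, -4.4]
opening: 0.134
```

```bash
python3 cf.py -60 2 30.8
```

```text
t 7.9167 pos [496.5 -22.1  30.7] jaw -11.34 tilt [ 0.0006 -0.    ] F [ 0.7 -0.7 -4.4] open 0.13353561742667794
  row: [ 0.0006 -0.0001  0.0001] [ 0.01  0.89 -0.01]
  clampframe [-68.92   1.93] F e,n,z [ 0.8 -0.5 -4.4] M [-0.01  0.03  0.03]
```

>>> carry_out --commands '[[[0,0,0,0,0.15,0,1.0],[0,0,0,0,0.4,0,1.0],[0,0,0,0,0.7,0,1.0],[0,0,0,0,0.9,0,1.0],[0,0,0,0,0.9,0,1.0]]]'

```text
clock: 8.33
tool_pos: [0.5058, -0.024, 0.0306]
eef_rot: [0.774, 0.634, 0.001, 0.0]
contact_force: [0.1, 0.1, -4.1]
opening: 0.136
```

```bash
python3 cf.py -60 2 30.8
```

```text
t 8.3333 pos [505.8 -24.   30.6] jaw -11.38 tilt [0.0013 0.0002] F [ 0.1  0.1 -4.1] open 0.13642724941398018
  row: [ 0.0012 -0.0004 -0.0005] [ 0.01 -0.06 -0.02]
  clampframe [-59.36   1.94] F e,n,z [ 0.1  0.1 -4.1] M [ 0.04 -0.    0.06]
```

>>> carry_out --commands '[[[0,0,0,0,0.1,0,1.0],[0,0,0,0,0.2,0,1.0],[0,0,0,0,0.3,0,1.0],[0,0,0,0,0.4,0,1.0],[0,0,0,0,0.45,0,1.0],[0,0,0,0,0.5,0,1.0],[0,0,0,0,0.5,0,1.0]]]'

```text
clock: 8.92
tool_pos: [0.5097, -0.0248, 0.0307]
eef_rot: [0.774, 0.634, 0.0, 0.0]
contact_force: [-0.0, 0.5, -4.4]
opening: 0.132
```

```bash
python3 cf.py -52 2 30.6
```

```text
t 8.9167 pos [509.7 -24.8  30.7] jaw -11.35 tilt [ 0.0001 -0.0001] F [-0.   0.5 -4.4] open 0.13208128499196994
  row: [0.0001 0.     0.0001] [0.01 0.34 0.01]
  clampframe [-55.38   1.9 ] F e,n,z [-0.1  0.5 -4.4] M [-0.01  0.02  0.04]
```

>>> carry_out --commands '[[[0,0,0,0,0.08,0,1.0],[0,0,0,0,0.16,0,1.0],[0,0,0,0,0.24,0,1.0],[0,0,0,0,0.3,0,1.0],[0,0,0,0,0.3,0,1.0]]]'

```text
clock: 9.33
tool_pos: [0.5124, -0.0253, 0.0307]
eef_rot: [0.774, 0.634, -0.0, -0.0]
contact_force: [-0.5, 0.0, -3.5]
opening: 0.133
```

```bash
python3 cf.py -50 2 30.6
```

```text
t 9.3333 pos [512.4 -25.3  30.7] jaw -11.35 tilt [-0.0005  0.    ] F [-0.5  0.  -3.5] open 0.13252084081133145
  row: [-0.0005  0.0001  0.0001] [0.01 0.27 0.01]
  clampframe [-52.71   1.93] F e,n,z [-0.5 -0.1 -3.5] M [ 0.05  0.15 -0.01]
```

>>> carry_out --commands '[[[0,0,0,0,0.08,0,1.0],[0,0,0,0,0.16,0,1.0],[0,0,0,0,0.2,0,1.0],[0,0,0,0,0.2,0,1.0]]]'

```text
clock: 9.67
tool_pos: [0.5124, -0.0253, 0.0306]
eef_rot: [0.773, 0.634, -0.001, -0.001]
contact_force: [-4.6, 2.8, -1.8]
opening: 0.133
```

```bash
python3 cf.py -50 2 30.6
```

```text
t 9.6667 pos [512.4 -25.3  30.6] jaw -11.31 tilt [-0.0037  0.    ] F [-4.6  2.8 -1.8] open 0.1331089330564564
  row: [-0.0036  0.0007  0.0008] [ 0.01  0.27 -0.  ]
  clampframe [-52.68   1.93] F e,n,z [-5.1  1.8 -1.8] M [ 0.37  1.01 -0.08]
```

>>> carry_out --commands '[[[0,0,0,0.03,0.1,0,1.0],[0,0,0,0.06,0.2,0,1.0],[0,0,0,0.06,0.2,0,1.0]]]'

```text
clock: 9.92
tool_pos: [0.5124, -0.0252, 0.0305]
eef_rot: [0.773, 0.634, -0.003, -0.002]
contact_force: [-9.0, 2.0, 2.7]
opening: 0.133
```

```bash
python3 cf.py -50 2 30.6
```

```text
t 9.9167 pos [512.4 -25.2  30.5] jaw -11.3 tilt [-0.0074 -0.0008] F [-9.   2.   2.7] open 0.13259606693288437
  row: [-0.0071  0.0022  0.001 ] [-0.    0.27 -0.02]
  clampframe [-52.67   2.01] F e,n,z [-9.2  0.2  2.7] M [ 0.46  1.6  -0.08]
```

>>> carry_out --commands '[[[0,0,0,0,-0.1,0,1.0],[0,0,0,0,-0.2,0.03,1.0],[0,0,0,0,-0.3,0.05,1.0],[0,0,0,0,-0.3,0.05,1.0]]]'

```text
clock: 10.25
tool_pos: [0.5124, -0.0253, 0.0303]
eef_rot: [0.774, 0.634, -0.001, -0.0]
contact_force: [-6.6, 0.8, 2.1]
opening: 0.132
```

```bash
python3 cf.py -52.6 2 30.6
```

```text
t 10.25 pos [512.4 -25.3  30.3] jaw -11.35 tilt [-0.0021 -0.001 ] F [-6.6  0.8  2.1] open 0.13202733684083176
  row: [-0.0018  0.0014  0.0001] [ 0.01  0.   -0.03]
  clampframe [-52.65   1.92] F e,n,z [-6.7 -0.6  2.1] M [ 0.11  1.13 -0.08]
```

Seated, with yaw moment near zero. I'll open the fingers and lift away.

>>> carry_out --commands '[[[0,0,0,0,-0.05,0,1.6],[0,0,0,0,-0.05,0,3.0],[0,0,0,0,-0.05,0,3.0],[0,0,0,0,-0.05,-0.5,3.0],[0,0,0,0,-0.05,-2.5,3.0],[0,0,0,0,-0.05,-5,3.0],[0,0,0,0,-0.05,-9,3.0],[0,0,0,0,-0.05,-12,3.0],[0,0,0,0,-0.05,-12,3.0]]]'

```text
clock: 11.0
tool_pos: [0.5173, -0.0243, 0.1559]
eef_rot: [0.774, 0.634, 0.005, 0.003]
contact_force: [-0.1, -0.4, -0.2]
opening: 0.34
```

```bash
python3 g.py 461.5 -365 130
```

```text
t 11.0 pos [517.3 -24.3 155.9] jaw -11.38 tilt [0.0114 0.001 ] F [-0.1 -0.4 -0.2] open 0.3399918790924285
  row: [0 0 0] [-34.51   1.22   2.49]
```

>>> carry_out --commands '[[[0,0,0,-10,0.3,0,4.4],[0,0,0,-34,1.2,0,4.4],[0,0,0,-34,1.2,0,4.4],[0,0,0,-34,1.2,0,4.4],[0,0,0,-34,1.2,0,4.4],[0,0,0,-34,1.2,0,4.4],[0,0,0,-34,1.2,0,4.4],[0,0,0,-34,1.2,0,4.4],[0,0,0,-34,1.2,0,4.4],[0,0,0,-34,1.2,0,4.4]]]'

```text
clock: 11.83
tool_pos: [0.4561, -0.3653, 0.1495]
eef_rot: [0.776, 0.631, -0.001, 0.001]
contact_force: [0.5, 0.2, -0.2]
opening: 0.498
```

```bash
python3 g.py 461.5 -365 110 -11.35; python3 - <<'E'
from h import *
from plant import r
t=snap(r,"top","6");s=snap(r,"side","6")
crop(t,265,185,80,70,8,"pics/w1.png");crop(s,230,200,80,75,8,"pics/w2.png");crop(s,205,310,60,75,8,"pics/w3.png")
crop(t,385,220,60,40,8,"pics/w4.png")
E
```

```text
t 11.8333 pos [ 456.1 -365.3  149.5] jaw -11.81 tilt [-0.0006 -0.0023] F [ 0.5  0.2 -0.2] open 0.49822085307801456
  row: [-0.0002  0.0024 -0.008 ] [0.14 0.52 3.95]
```

View pics/w1.png

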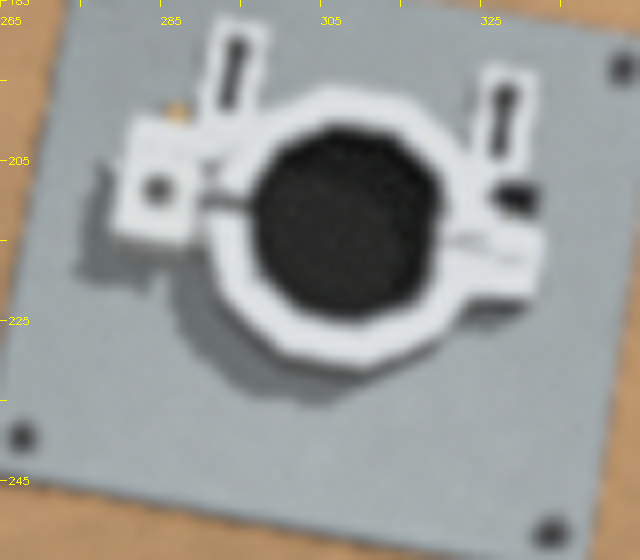

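View pics/w2.png

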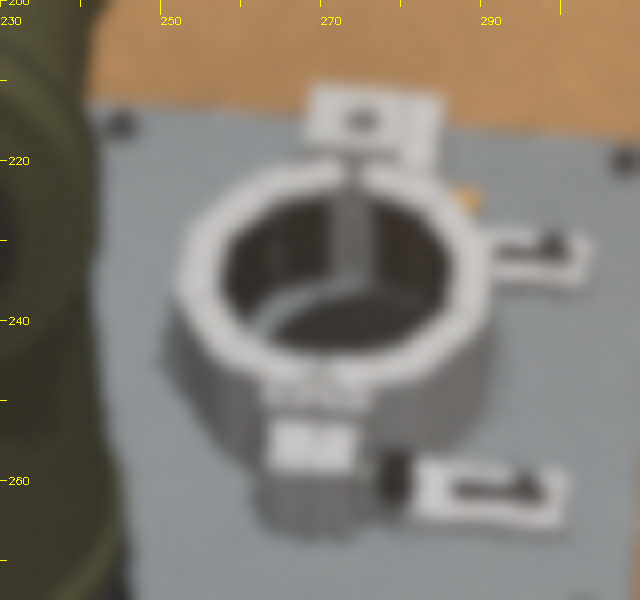

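View pics/w3.png

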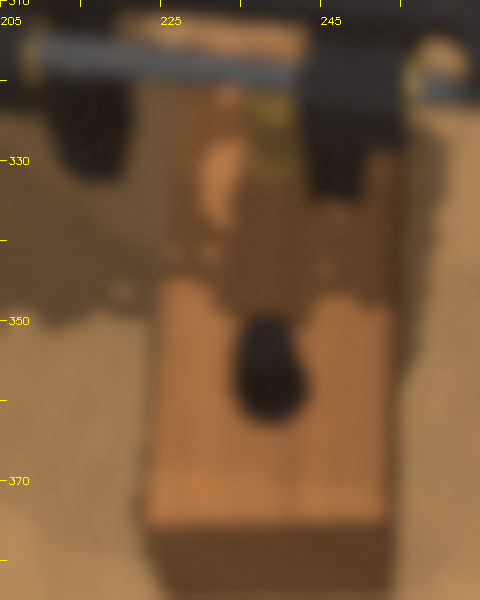

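View pics/w4.png

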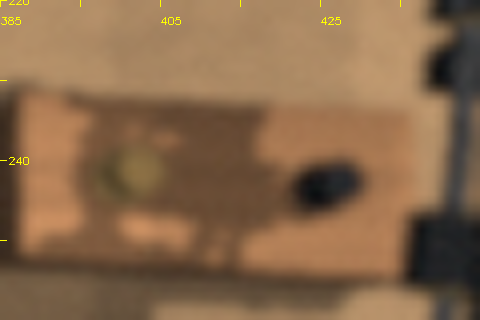

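```bash
python3 - <<'E'
from h import *
t=load("top6");s=load("side6")
for z in(.1415,.16): 
  for j in(-1,1):
    a=np.radians(-11.8);p=np.array([.4561+j*.031*np.cos(a),-.3653+j*.031*np.sin(a),z])
    print(z,j,"side",(proj(s,p)[0]+.5-[205,310])*8,"top",(proj(t,p)[0]+.5-[385,220])*8)
for z in(.05,.054,.066,.078):
    p=[.4615,-.365,z];print(z,"pin side",(proj(s,p)[0]+.5-[205,310])*8,"top",(proj(t,p)[0]+.5-[385,220])*8)
E
```

```text
0.1415 -1 side [ 98.84365612 200.64390294] top [405.37890637 267.86716664]
0.1415 1 side [353.48680791 226.53856611] top [424.33849153  83.34602559]
0.16 -1 side [ 89.99156835 160.72390327] top [426.57063763 262.8624596 ]
0.16 1 side [348.62157299 186.76057726] top [445.60536684  75.17420903]
0.05 pin side [277.71967988 390.603527  ] top [317.52869989 189.5554531 ]
0.054 pin side [276.51806282 383.28084946] top [321.35322961 188.3085258 ]
0.066 pin side [272.86805973 361.02995384] top [332.98784098 184.51566688]
0.078 pin side [269.14886136 338.34531296] top [344.87000566 180.64276084]
```

>>> carry_out --commands '[[[0,0,-0.008,0,0.45,2,4.4],[0,0,-0.008,0,0.45,4,4.4],[0,0,-0.008,0,0.45,5.5,4.4],[0,0,-0.008,0,0.45,5.5,4.4],[0,0,-0.008,0,0.45,5.5,4.4],[0,0,-0.008,0,0.45,5.5,4.4]]]'

```text
clock: 12.43
tool_pos: [0.4638, -0.36, 0.0962]
eef_rot: [0.77, 0.638, 0.001, 0.0]
contact_force: [0.0, -0.7, 0.3]
opening: 0.499
```

```bash
python3 g.py 460.5 -365.5 64 -11.35; python3 - <<'E'
from h import *
from plant import r
t=snap(r,"top","7");s=snap(r,"side","7")
crop(s,205,310,60,75,8,"pics/w5.png")
crop(t,385,220,70,40,8,"pics/w6.png")
E
```

```text
t 12.4333 pos [ 463.8 -360.    96.2] jaw -10.74 tilt [0.0014 0.0001] F [ 0.  -0.7  0.3] open 0.4992186353842479
  row: [ 0.0014 -0.0004  0.0106] [-0.6  -0.23  3.22]
```

View pics/w5.png

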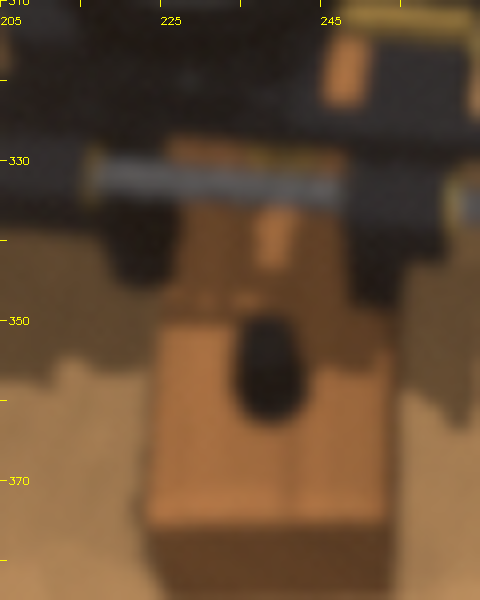

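View pics/w6.png

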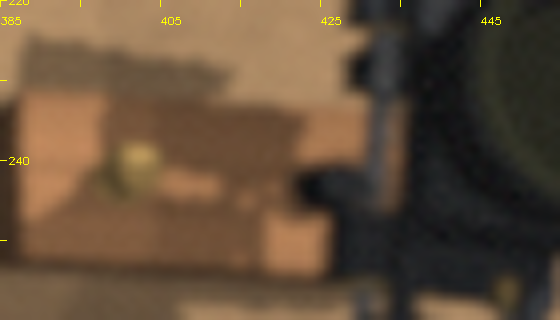

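```bash
python3 - <<'E'
from h import *
from plant import r
st=r.get_state();t=load("top7");s=load("side7")
p=np.array([.4638,-.36,.0962]);Rt=R.from_quat(st["eef_rot"])
for d,b,f,o in((s,(205,310),"w5","x5"),(t,(385,220),"w6","x6")):
    im=cv2.imread(f"pics/{f}.png")
    for sg in(-1,1):
        for z,c in((.008,(0,255,0)),(-.011,(0,0,255))):
            P=np.array([p+Rt.apply([w,sg*l,z]) for w,l in((-.009,.022),(.009,.022),(.009,.0395),(-.009,.0395))])
            cv2.polylines(im,[((proj(d,P)+.5-b)*8).astype(np.int32)],True,c,1)
    cv2.imwrite(f"pics/{o}.png",im)
a,b=cv2.imread("pics/x5.png"),cv2.imread("pics/x6.png")
cv2.imwrite("pics/x56.png",np.hstack([a[150:470,:480],b[:, 240:]]))
E
```

```text
(no output)
```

View pics/x56.png

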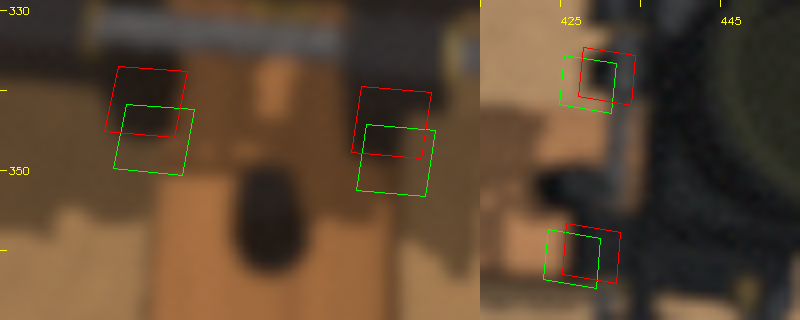

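```bash
python3 - <<'E'
from h import *
t=load("top7");s=load("side7")
p=np.array([.4638,-.36,.0882])
J=np.vstack([np.column_stack([(proj(d,p+np.eye(3)[k]*1e-3)-proj(d,p-np.eye(3)[k]*1e-3))[0]/2*8 for k in range(3)]) for d in(t,s)])
print(J.round(1))
for o in([22,5,-8,-30],[22,0,-8,-25],[16,0,-8,-30]): print(np.linalg.lstsq(J,np.array(o),rcond=None)[0].round(1))
E
```

```text
[[-0.3 -2.9  1. ]
 [-2.9  0.1 -0.3]
 [ 4.  -0.1 -0.3]
 [-0.3 -3.6 -1.9]]
[-1.8 -1.  17.1]
[-1.2 -1.7 16.1]
[-1.2  0.1 15.3]
```

>>> carry_out --commands '[[[0,0,0.01,-0.4,0,1,3.4],[0,0,0.01,-0.4,0,2,3.4],[0,0,0.01,-0.4,0,3,3.4],[0,0,0.01,-0.4,0,3,3.4],[0,0,0.01,-0.4,0,3,3.4]]]'

```text
clock: 12.95
tool_pos: [0.4611, -0.3649, 0.0641]
eef_rot: [0.774, 0.633, -0.0, -0.001]
contact_force: [0.2, 0.1, -0.4]
opening: 0.386
```

```bash
python3 g.py 463 -364 64 -11.35; python3 - <<'E'
from h import *
from plant import r
st=r.get_state();t=snap(r,"top","8");s=snap(r,"side","8")
crop(s,205,310,60,75,8,"pics/w7.png")
crop(t,385,220,70,40,8,"pics/w8.png")
p=np.array(st["tool_pos"]);Rt=R.from_quat(st["eef_rot"])
for d,b,f,o in((s,(205,310),"w7","x7"),(t,(385,220),"w8","x8")):
    im=cv2.imread(f"pics/{f}.png")
    for sg in(-1,1):
        for z,c in((.008,(0,255,0)),(-.011,(0,0,255))):
            P=np.array([p+Rt.apply([w,sg*l,z]) for w,l in((-.009,.017),(.009,.017),(.009,.0345),(-.009,.0345))])
            cv2.polylines(im,[((proj(d,P)+.5-b)*8).astype(np.int32)],True,c,1)
    cv2.imwrite(f"pics/{o}.png",im)
a,b=cv2.imread("pics/x7.png"),cv2.imread("pics/x8.png")
cv2.imwrite("pics/x78.png",np.hstack([a[150:470,:480],b[:, 240:]]))
E
```

```text
t 12.95 pos [ 461.1 -364.9   64.1] jaw -11.45 tilt [-0.0017  0.0012] F [ 0.2  0.1 -0.4] open 0.38555414712569364
  row: [-0.0019 -0.0008 -0.0018] [0.13 0.17 0.01]
```

View pics/x78.png

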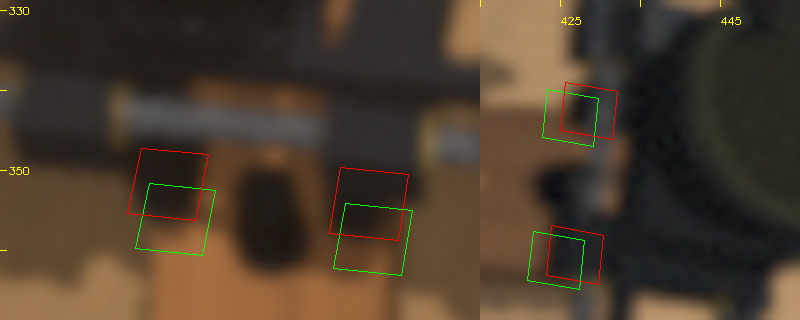

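>>> carry_out --commands '[[[0,0,0,0.1,0.1,0,1.2],[0,0,0,0.1,0.1,0,1.2],[0,0,0,0.1,0.1,0,1.2],[0,0,0,0.1,0.1,0,1.2],[0,0,0,0.1,0.1,0,1.2]]]' --force 40

```text
clock: 13.47
tool_pos: [0.4626, -0.3646, 0.0659]
eef_rot: [0.774, 0.633, -0.0, 0.0]
contact_force: [-2.3, 1.0, 5.0]
opening: 0.136
```

```bash
python3 g.py 463 -364 64 -11.35
```

```text
t 13.4667 pos [ 462.6 -364.6   65.9] jaw -11.46 tilt [-0.0005 -0.0005] F [-2.3  1.   5. ] open 0.13591415750175245
  row: [-0.0003  0.0006 -0.002 ] [0.07 0.03 0.19]
```

View image.

```bash
python3 - <<'E'
from h import *
from plant import r
t=snap(r,"top","9");s=snap(r,"side","9")
crop(s,205,320,60,60,10,"pics/w9.png")
crop(t,385,220,70,40,10,"pics/w10.png")
E
```

```text
(no output)
```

View pics/w9.png

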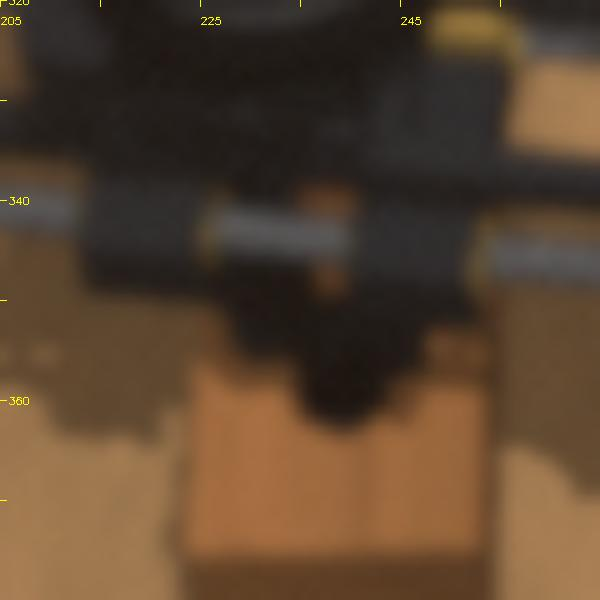

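View pics/w10.png

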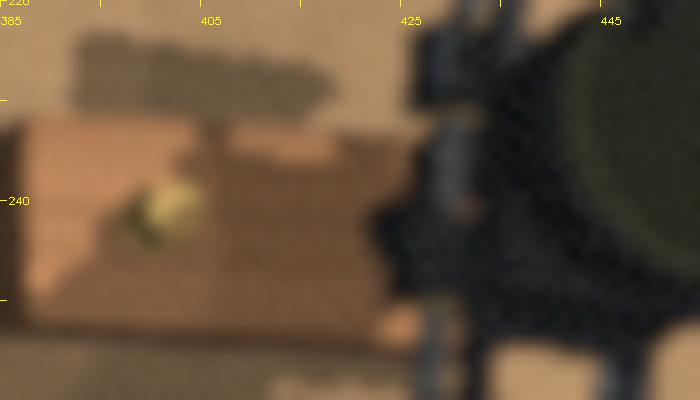

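>>> carry_out --commands '[[[0,0,0,0,0,0,3.4],[0,0,0,0,0,0,3.4],[0,0,0,0,0,0.2,3.4],[0,0,0,0,0,0.4,3.4],[0,0,0,0,0,0.4,3.4]]]'

```text
clock: 13.98
tool_pos: [0.4696, -0.3661, 0.0655]
eef_rot: [0.774, 0.633, 0.003, 0.006]
contact_force: [3.8, -0.5, 22.7]
opening: 0.386
```

```bash
python3 g.py 463 -364 60 -11.35;python3 - <<'E'
from h import *
from plant import r
t=snap(r,"top","10");s=snap(r,"side","10")
crop(s,205,320,60,60,10,"pics/w9.png")
crop(t,385,220,70,40,10,"pics/w10.png")
E
```

```text
t 13.9833 pos [ 469.6 -366.1   65.5] jaw -11.41 tilt [ 0.0129 -0.0049] F [ 3.8 -0.5 22.7] open 0.3861754025373788
  row: [ 0.0137  0.0023 -0.001 ] [ 0.07 -0.7   0.54]
```

View pics/w9.png

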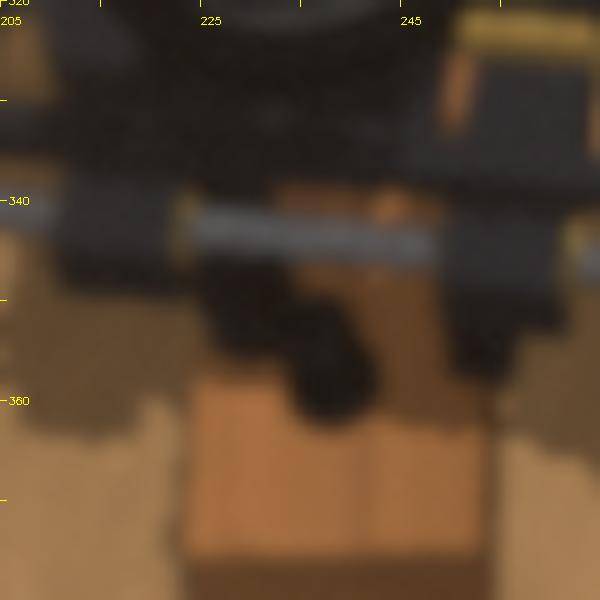

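View pics/w10.png

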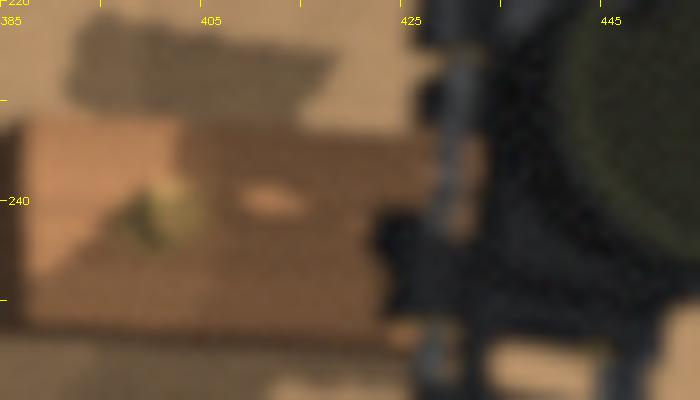

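```bash
python3 - <<'E'
from h import *
s=load("side10");t=load("top10")
for n,X,Y in(("Ltip",245,355),("Rtip",482,380),("headtop",322,312),("flange",335,405)):
    u,v=205+(X+.5)/10-.5,320+(Y+.5)/10-.5
    print(n,[(z,np.round(atz(s,u,v,z/1e3)[:2]*1e3,1).tolist()) for z in(50,58,66,74,78,82)])
E
```

```text
Ltip [(50, [440.7, -355.7]), (58, [441.4, -359.9]), (66, [442.0, -364.1]), (74, [442.7, -368.3]), (78, [443.1, -370.4]), (82, [443.4, -372.5])]
Rtip [(50, [489.4, -365.9]), (58, [489.7, -370.0]), (66, [489.9, -374.1]), (74, [490.2, -378.2]), (78, [490.3, -380.2]), (82, [490.4, -382.3])]
headtop [(50, [456.8, -347.5]), (58, [457.4, -351.8]), (66, [457.9, -356.1]), (74, [458.5, -360.3]), (78, [458.7, -362.4]), (82, [459.0, -364.6])]
flange [(50, [459.0, -368.6]), (58, [459.5, -372.6]), (66, [460.1, -376.7]), (74, [460.6, -380.8]), (78, [460.8, -382.8]), (82, [461.1, -384.8])]
```

>>> carry_out --commands '[[[0,0,0,0,0,-0.6,3.4],[0,0,0,0,0,-1.2,4.4],[0,0,0,0,0,-1.2,4.4],[0,0,0,0,0,-1.2,4.4]]]'

```text
clock: 14.42
tool_pos: [0.4621, -0.3646, 0.0729]
eef_rot: [0.774, 0.633, -0.0, -0.001]
contact_force: [-0.1, -0.4, 0.8]
opening: 0.501
```

```bash
python3 g.py 461.5 -364 72 -11.35;python3 - <<'E'
from h import *
from plant import r
t=snap(r,"top","11");s=snap(r,"side","11")
crop(s,205,320,60,60,10,"pics/w9.png")
crop(t,385,220,70,40,10,"pics/w10.png")
E
```

```text
t 14.4167 pos [ 462.1 -364.6   72.9] jaw -11.48 tilt [-0.0013  0.0003] F [-0.1 -0.4  0.8] open 0.5013907361198952
  row: [-0.0013  0.     -0.0023] [ 0.05 -0.07  0.09]
```

View pics/w9.png

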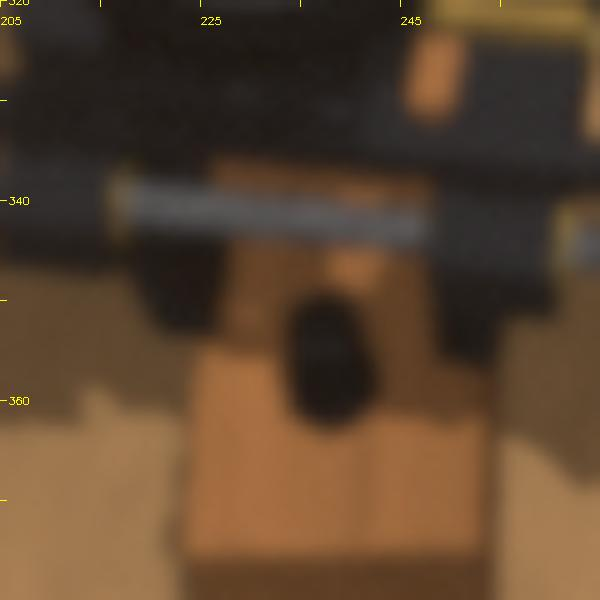

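View pics/w10.png

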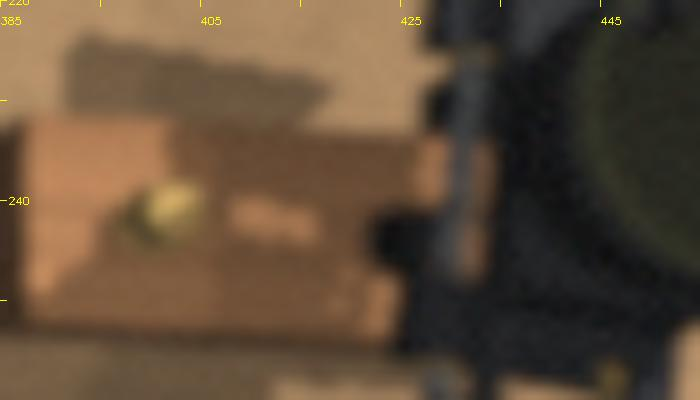

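```bash
python3 - <<'E'
from h import *
s=load("side11");t=load("top11")
p=np.array([.4621,-.3646,.0729]);a=np.radians(-11.48);e=np.array([np.cos(a),np.sin(a),0]);n=np.array([-e[1],e[0],0])
T=lambda P:(proj(t,P)[0]+.5-[385,220])*10
S=lambda P:(proj(s,P)[0]+.5-[205,320])*10
obs=[("s",-1,185,332),("s",1,470,362),("t",-1,402,310),("t",1,430,105)]
def f(b,hw=9,pr=False):
    o=[]
    for v,sg,X,Y in obs:
        P=p+np.array(b)/1e3+e*sg*.0295+n*(hw/1e3*(-1 if v=="s" else 1))+[0,0,-.008]
        q=(S if v=="s" else T)(P); d=[X-q[0],Y-q[1]]
        if pr:print(v,sg,q.round(),X,Y)
        o+=[d[1],d[0]*.3] if v=="s" else [d[0],d[1]*.3]
    return np.array(o)
f([0,0,0],9,True)
for hw in(5,7,9,11):
    m=least_squares(f,[0,0,0],args=(hw,));print(hw,m.x.round(1),m.cost.round(1))
E
```

```text
s -1 [194. 378.] 185 332
s 1 [481. 407.] 470 362
t -1 [371. 326.] 402 310
t 1 [392. 122.] 430 105
5 [ 0.2 -1.1 13.9] 33.5
7 [ 0.4 -1.5 18.5] 22.7
9 [ 0.5 -1.9 23.1] 15.9
11 [ 0.7 -2.3 27.7] 13.2
```

>>> carry_out --commands '[[[0,0,0,0.05,-0.05,0.4,4.4],[0,0,0,0.05,-0.05,0.9,4.4],[0,0,0,0.05,-0.05,1.3,4.4],[0,0,0,0.05,-0.05,1.6,4.4],[0,0,0,0.05,-0.05,1.6,4.4]]]'

```text
clock: 14.93
tool_pos: [0.4619, -0.3636, 0.0561]
eef_rot: [0.774, 0.633, -0.0, -0.001]
contact_force: [-0.4, -0.3, 0.1]
opening: 0.5
```

```bash
python3 g.py 461.5 -364 50 -11.35
```

```text
t 14.9333 pos [ 461.9 -363.6   56.1] jaw -11.45 tilt [-0.0016  0.0009] F [-0.4 -0.3  0.1] open 0.5002654052818373
  row: [-0.0017 -0.0005 -0.0017] [-0.04 -0.03  0.61]
```

>>> carry_out --commands '[[[0,0,0,0,0,0.3,4.4],[0,0,0,0,0,0.6,4.4],[0,0,0,0,0,0.9,4.4],[0,0,0,0,0,0.9,4.4]]]'

```text
clock: 15.27
tool_pos: [0.4622, -0.3639, 0.0476]
eef_rot: [0.774, 0.633, -0.0, -0.0]
contact_force: [0.7, -0.9, 0.1]
opening: 0.498
```

```bash
python3 g.py 461.5 -364 45 -11.35;python3 - <<'E'
from h import *
from plant import r
t=snap(r,"top","12");s=snap(r,"side","12")
crop(s,205,320,60,60,10,"pics/w9.png")
E
```

```text
t 15.2667 pos [ 462.2 -363.9   47.6] jaw -11.45 tilt [-0.0007  0.0003] F [ 0.7 -0.9  0.1] open 0.4983711145224584
  row: [-0.0008 -0.0002 -0.0018] [-0.03 -0.07  0.26]
```

View pics/w9.png

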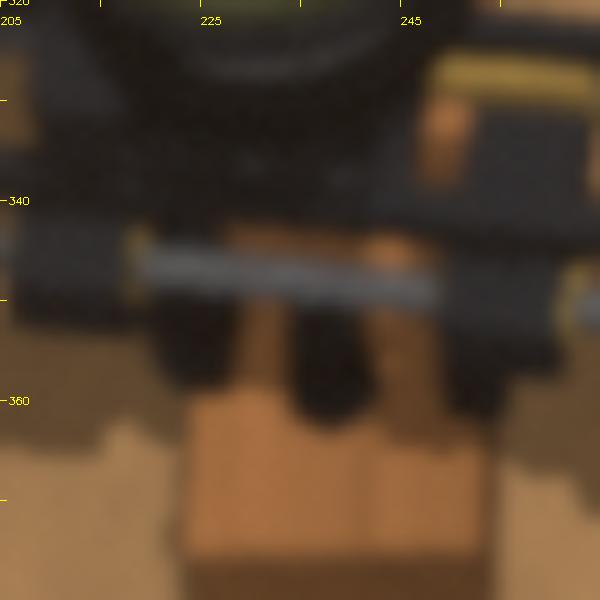

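>>> carry_out --commands '[[[0,0,0,0,0,0,1.2],[0,0,0,0,0,0,1.2],[0,0,0,0,0,0,1.2],[0,0,0,0,0,0,1.2],[0,0,0,0,0,0,1.2]]]' --force 40

```text
clock: 15.78
tool_pos: [0.4621, -0.364, 0.0483]
eef_rot: [0.774, 0.633, -0.0, -0.0]
contact_force: [-0.8, 0.2, 1.4]
opening: 0.166
```

```bash
python3 g.py 461.5 -364 45 -11.35
```

```text
t 15.7833 pos [ 462.1 -364.    48.3] jaw -11.47 tilt [-0.0007 -0.0001] F [-0.8  0.2  1.4] open 0.1659945689876853
  row: [-0.0006  0.0002 -0.0021] [-0.01 -0.06  0.33]
```

>>> carry_out --commands '[[[0,0,0,0,0,0,1.2],[0,0,0,0,0,-1,1.2],[0,0,0,0,0,-3,1.2],[0,0,0,0,0,-6,1.2],[0,0,0,0,0,-9,1.2],[0,0,0,0,0,-9,1.2],[0,0,0,0,0,-9,1.2],[0,0,0,0,0,-9,1.2]]]' --force 40

```text
clock: 16.45
tool_pos: [0.4621, -0.3641, 0.1382]
eef_rot: [0.774, 0.633, -0.0, -0.0]
contact_force: [-0.8, 1.1, -1.2]
opening: 0.173
```

```bash
python3 g.py 461.5 -364 45 -11.35;python3 - <<'E'
from h import *
from plant import r
t=snap(r,"top","13");s=snap(r,"side","13")
crop(s,205,290,60,75,8,"pics/w9.png");crop(t,385,210,70,50,8,"pics/w10.png")
E
```

```text
t 16.45 pos [ 462.1 -364.1  138.2] jaw -11.47 tilt [-0.0004 -0.0001] F [-0.8  1.1 -1.2] open 0.17261779007044645
  row: [-0.0004  0.0002 -0.002 ] [-0.   -0.06  9.32]
```

View pics/w9.png

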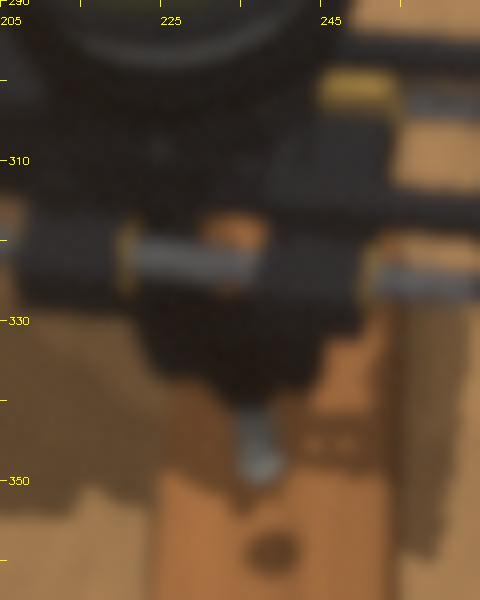

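View pics/w10.png

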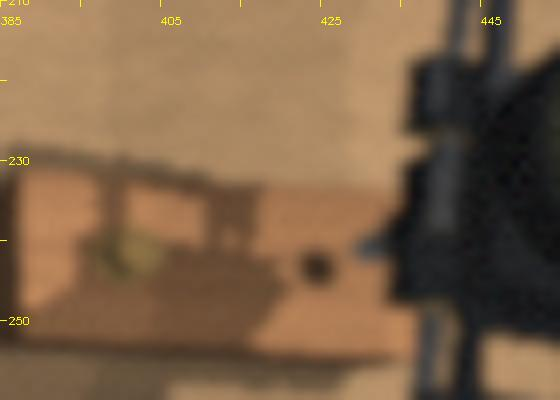

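```bash
python3 - <<'E'
from h import *
s=load("side13");t=load("top13")
print(tri([(t,429.3,240.3),(s,237.3,349.3)]), tri([(t,429.0,240.3),(s,237.3,349.8)]))
# hole
print("hole",tri([(t,385+317.5/8-.5,210+268.5/8-.5),(s,205+272/8-.5,290+552/8-.5)]))
E
python3 g.py 500 30 140
```

```text
(array([ 0.46286703, -0.36586837,  0.09097834]), [np.float64(0.0021076657040435005), np.float64(0.0021076657040435885)]) (array([ 0.46290631, -0.36582075,  0.08894622]), [np.float64(0.002314880721944398), np.float64(0.0023148807219443277)])
hole (array([ 0.46094172, -0.3651371 ,  0.0501687 ]), [np.float64(0.0009332629705416538), np.float64(0.0009332629705416)])
t 16.55 pos [ 461.6 -363.7  137.2] jaw -11.45 tilt [-0.002  0.001] F [-0.6  0.  -0.7] open 0.17044134024212587
  row: [0 0 0] [39.35 -4.06 -0.25]
```

```bash
python3 g.py 569 35.7 138 -11.35
```

```text
t 16.55 pos [ 461.6 -363.7  137.2] jaw -11.45 tilt [-0.002  0.001] F [-0.6  0.  -0.7] open 0.17044134024212587
  row: [-0.0022 -0.0006 -0.0018] [41.28  2.59 -0.06]
```

>>> carry_out --commands '[[[0,0,0,12,0.7,0,1.2],[0,0,0,41.3,2.6,0,1.2],[0,0,0,41.3,2.6,0,1.2],[0,0,0,41.3,2.6,0,1.2],[0,0,0,41.3,2.6,0,1.2],[0,0,0,41.3,2.6,0,1.2],[0,0,0,41.3,2.6,0,1.2],[0,0,0,41.3,2.6,0,1.2],[0,0,0,41.3,2.6,0,1.2],[0,0,0,41.3,2.6,0,1.2]]]' --force 40

```text
clock: 17.38
tool_pos: [0.5696, 0.0383, 0.1371]
eef_rot: [0.774, 0.634, -0.001, -0.001]
contact_force: [0.3, -0.3, -0.6]
opening: 0.167
```

```bash
python3 g.py 569 35.7 115 -11.35
```

```text
t 17.3833 pos [569.6  38.3 137.1] jaw -11.38 tilt [-0.002   0.0002] F [ 0.3 -0.3 -0.6] open 0.16682509829176628
  row: [-0.002   0.0002 -0.0006] [-0.27 -0.    2.21]
```

>>> carry_out --commands '[[[0,0,0,-0.1,0,1,1.2],[0,0,0,-0.1,0,2,1.2],[0,0,0,-0.1,0,2.5,1.2],[0,0,0,-0.1,0,2.5,1.2],[0,0,0,-0.1,0,2.5,1.2]]]'

```text
clock: 17.8
tool_pos: [0.569, 0.0325, 0.1123]
eef_rot: [0.775, 0.632, -0.001, -0.0]
contact_force: [-0.4, 0.3, -0.7]
opening: 0.165
```

```bash
python3 g.py 569 35.7 110 -11.35;python3 - <<'E'
from h import *
from plant import r
t=snap(r,"top","14");s=snap(r,"side","14")
crop(s,240,180,60,60,10,"pics/w9.png");crop(t,260,185,60,50,10,"pics/w10.png")
E
python3 g.py 569 35.7 110 -11.35
```

```text
t 17.8 pos [569.   32.5 112.3] jaw -11.6 tilt [-0.0022 -0.0015] F [-0.4  0.3 -0.7] open 0.1646313505012898
  row: [-0.0019  0.0019 -0.0043] [ 0.31 -0.07  0.23]
t 17.9 pos [569.8  33.2 113.3] jaw -11.58 tilt [-0.0001 -0.0006] F [ 0.5 -0.6  0.6] open 0.17051782702653634
  row: [ 0.0001  0.0006 -0.004 ] [ 0.23 -0.13  0.33]
```

View pics/w9.png

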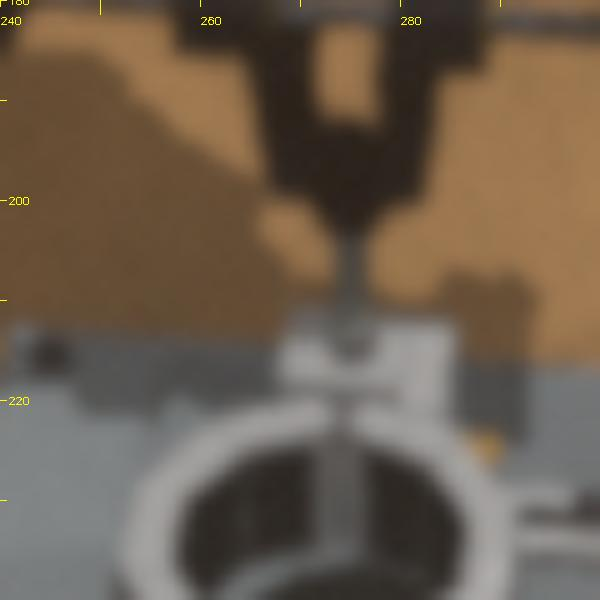

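View pics/w10.png

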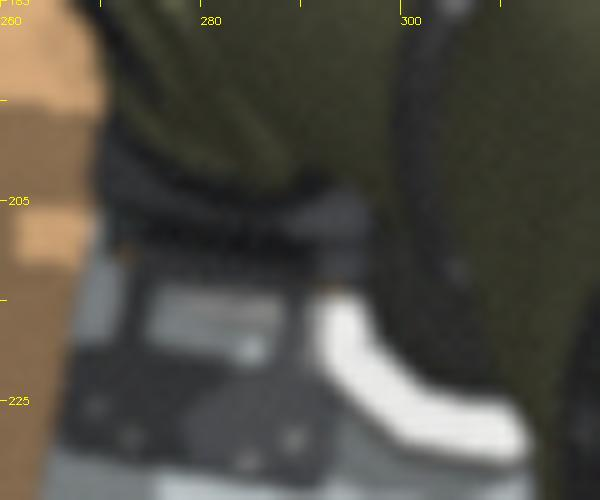

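>>> carry_out --commands '[[[0,0,0,0,0,0.2,1.2],[0,0,0,0,0,0.2,1.2],[0,0,0,0,0,0.2,1.2],[0,0,0,0,0,0.2,1.2],[0,0,0,0,0,0.2,1.2]]]'

```text
clock: 18.32
tool_pos: [0.57, 0.0346, 0.1114]
eef_rot: [0.774, 0.633, 0.0, 0.0]
contact_force: [-0.7, 0.3, -0.3]
opening: 0.17
```

```bash
python3 - <<'E'
from h import *
from plant import r
s=snap(r,"side","15")
crop(s,255,190,40,40,16,"pics/w9.png")
E
python3 g.py 569 35.7 110 -11.35
```

```text
t 18.3667 pos [569.9  34.6 111.3] jaw -11.46 tilt [ 0.0003 -0.    ] F [ 0.3  0.  -0.8] open 0.17262981979307498
  row: [ 0.0003 -0.0001 -0.0019] [ 0.09 -0.11  0.13]
```

View pics/w9.png

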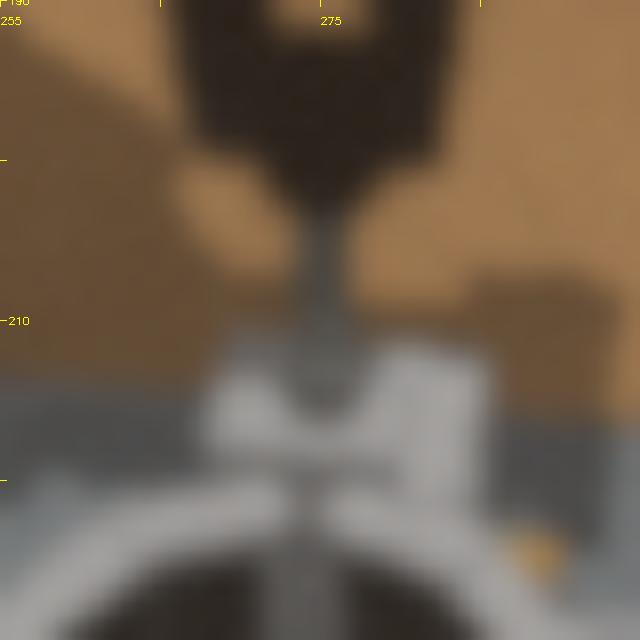

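```bash
python3 - <<'E'
from h import *
s=load("side15");s6=load("side6")
# refine bore pixel from side6 / side0 via dark centroid
for d,n in((s6,"6"),(load("side0"),"0")):
    g=cv2.cvtColor(d["pixels"][209:221,268:283],cv2.COLOR_RGB2GRAY).astype(float)
    print(n);print(g[2:9].astype(int))
H=atz(s,274.7,214.6,.062);print(H)
for z in(62,70,80,90,100):print(z,(proj(s,[H[0],H[1],z/1e3])[0]+.5-[255,190])*16)
J=np.column_stack([(proj(s,H+np.eye(3)[k]*1e-3)-proj(s,H-np.eye(3)[k]*1e-3))[0]/2*16 for k in range(3)]);print(J.round(1))
g=cv2.cvtColor(s["pixels"],cv2.COLOR_RGB2GRAY)
print(g[202:220,266:284])
E
```

```text
6
[[155 174 183 183 182 179 178 175 175 174 172 169 164 163 163]
 [160 181 192 193 191 188 184 181 183 186 188 186 182 183 184]
 [161 182 193 194 189 179 169 164 170 182 193 192 189 192 195]
 [163 184 193 192 181 161 143 136 146 170 189 192 189 193 197]
 [169 186 192 191 179 157 137 130 141 167 187 192 190 194 198]
 [172 184 189 189 181 168 157 153 161 178 190 191 190 193 196]
 [163 172 176 177 176 172 170 170 174 181 187 186 189 194 196]]
0
[[130 145 152 153 152 149 147 146 146 145 143 141 136 135 135]
 [133 151 160 161 160 156 153 151 153 155 157 154 151 153 153]
 [133 153 161 162 158 149 141 137 142 152 160 160 157 160 162]
 [136 153 160 160 151 134 119 114 122 142 157 160 157 161 164]
 [141 155 160 159 150 130 113 108 118 139 156 160 158 161 164]
 [143 154 158 157 152 140 130 128 134 148 158 159 159 162 163]
 [135 143 146 147 146 143 142 141 145 151 154 155 157 162 163]]
[0.56840948 0.03222283 0.062     ]
62 [323.2 401.6]
70 [322.26894995 367.90577894]
80 [321.09286773 325.33581149]
90 [319.90293815 282.25534493]
100 [318.69892683 238.65555915]
[[ 5.9 -0.5 -0.1]
 [-0.4 -4.2 -4.2]
[... 652 characters left out ...]
 86  90  91  91  88  85]
 [ 80  82  85  91  95  94  92  87  84  85  86  88  99 110 114 111 104  97]
 [ 80  83  92 100 104 103  99  92  91  92  93  98 115 134 141 139 131 124]
 [ 80  87 103 118 124 120 107  95  94  95  98 108 128 146 154 154 153 150]
 [ 81  93 118 138 145 140 123 101  91  91  98 117 140 152 154 158 161 160]
 [ 82 100 128 149 155 152 139 116 101  99 109 130 150 156 155 158 161 159]
 [ 84 104 131 149 155 154 147 135 124 123 131 145 155 157 156 159 161 156]
 [ 82 101 126 139 144 146 144 141 139 139 143 149 153 153 155 159 161 154]
 [ 81  94 111 122 126 129 128 127 129 132 133 136 140 144 153 160 161 155]
 [ 90  99 111 120 125 127 119 112 111 115 121 125 127 133 149 158 159 152]]
```

>>> carry_out --commands '[[[0,0,0,0.11,0,0.2,1.2],[0,0,0,0.11,0,0.4,1.2],[0,0,0,0.11,0,0.6,1.2],[0,0,0,0.11,0,0.7,1.2],[0,0,0,0.11,0,0.8,1.2],[0,0,0,0.11,0,0.8,1.2]]]'

```text
clock: 18.87
tool_pos: [0.5699, 0.0356, 0.1029]
eef_rot: [0.774, 0.633, -0.0, -0.0]
contact_force: [-0.1, -1.2, -1.8]
opening: 0.167
```

```bash
python3 cf.py -8.7 72 100
```

```text
t 18.8667 pos [569.9  35.6 102.9] jaw -11.45 tilt [-0.0005 -0.0002] F [-0.1 -1.2 -1.8] open 0.1671034316577989
  row: [-0.0004  0.0003 -0.0018] [-0.1  -0.04  0.29]
  clampframe [-8.3 73. ] F e,n,z [ 0.1 -1.2 -1.8] M [-0.03 -0.05  0.05]
```

>>> carry_out --commands '[[[0,0,0,0,0,0.1,1.2],[0,0,0,0,0,0.2,1.2],[0,0,0,0,0,0.3,1.2],[0,0,0,0,0,0.3,1.2]]]'

```text
clock: 19.2
tool_pos: [0.57, 0.0357, 0.1]
eef_rot: [0.774, 0.633, -0.0, -0.0]
contact_force: [0.6, 0.2, -1.2]
opening: 0.166
```

```bash
python3 cf.py -8.7 72 97
```

```text
t 19.2 pos [570.   35.7 100. ] jaw -11.46 tilt [-0.0002 -0.0001] F [ 0.6  0.2 -1.2] open 0.1655205129718808
  row: [-0.0001  0.0001 -0.0019] [-0.1  -0.05  0.3 ]
  clampframe [-8.2  73.03] F e,n,z [ 0.6  0.3 -1.2] M [-0.01 -0.11  0.01]
```

>>> carry_out --commands '[[[0,0,0,0,0,0.1,1.2],[0,0,0,0,0,0.2,1.2],[0,0,0,0,0,0.3,1.2],[0,0,0,0,0,0.4,1.2],[0,0,0,0,0,0.4,1.2]]]'

```text
clock: 19.62
tool_pos: [0.57, 0.0357, 0.096]
eef_rot: [0.774, 0.633, -0.0, -0.0]
contact_force: [-0.3, -0.0, -0.3]
opening: 0.167
```

```bash
python3 cf.py -8.7 72 92;python3 - <<'E'
from h import *
from plant import r
s=snap(r,"side","16")
crop(s,255,190,40,40,16,"pics/w9.png")
E
```

```text
t 19.6167 pos [570.   35.7  96. ] jaw -11.46 tilt [-0.0002 -0.0001] F [-0.3 -0.  -0.3] open 0.16706925723795135
  row: [-0.0002  0.0001 -0.0019] [-0.1  -0.05  0.4 ]
  clampframe [-8.2  73.03] F e,n,z [-0.3 -0.1 -0.3] M [-0.04 -0.05 -0.04]
```

View pics/w9.png

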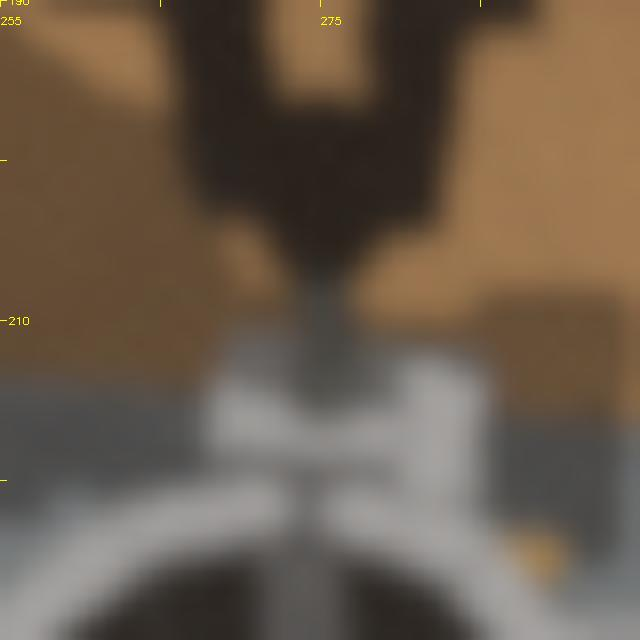

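>>> carry_out --commands '[[[0,0,0,0,0,0.1,1.2],[0,0,0,0,0,0.25,1.2],[0,0,0,0,0,0.4,1.2],[0,0,0,0,0,0.55,1.2],[0,0,0,0,0,0.7,1.2],[0,0,0,0,0,0.8,1.2],[0,0,0,0,0,0.8,1.2]]]'

```text
clock: 20.25
tool_pos: [0.57, 0.0357, 0.0879]
eef_rot: [0.774, 0.633, -0.0, -0.0]
contact_force: [-0.1, 0.6, -0.0]
opening: 0.166
```

```bash
python3 cf.py -8.7 72 82
```

```text
t 20.25 pos [570.   35.7  87.9] jaw -11.46 tilt [-0.0003 -0.0001] F [-0.1  0.6 -0. ] open 0.1662886268565099
  row: [-0.0003  0.0001 -0.0019] [-0.11 -0.05  0.59]
  clampframe [-8.22 73.07] F e,n,z [-0.2  0.6 -0. ] M [-0.02 -0.05  0.01]
```

Nose is past the knuckle's top with no contact. Continuing.

>>> carry_out --commands '[[[0,0,0,0,0,0.12,1.2],[0,0,0,0,0,0.27,1.2],[0,0,0,0,0,0.42,1.2],[0,0,0,0,0,0.57,1.2],[0,0,0,0,0,0.7,1.2],[0,0,0,0,0,0.8,1.2],[0,0,0,0,0,0.8,1.2]]]'

```text
clock: 20.83
tool_pos: [0.57, 0.0357, 0.08]
eef_rot: [0.774, 0.633, -0.0, -0.0]
contact_force: [-0.1, 0.5, -1.1]
opening: 0.166
```

```bash
python3 cf.py -8.7 72 72
```

```text
t 20.8333 pos [570.   35.7  80. ] jaw -11.45 tilt [-0.0003 -0.0001] F [-0.1  0.5 -1.1] open 0.1661473207290782
  row: [-0.0002  0.0001 -0.0018] [-0.11 -0.05  0.8 ]
  clampframe [-8.21 73.08] F e,n,z [-0.2  0.4 -1.1] M [-0.   -0.08 -0.06]
```

>>> carry_out --commands '[[[0,0,0,0,0,0.12,1.2],[0,0,0,0,0,0.27,1.2],[0,0,0,0,0,0.42,1.2],[0,0,0,0,0,0.57,1.2],[0,0,0,0,0,0.7,1.2],[0,0,0,0,0,0.8,1.2],[0,0,0,0,0,0.8,1.2]]]'

```text
clock: 21.42
tool_pos: [0.57, 0.0357, 0.072]
eef_rot: [0.774, 0.633, -0.0, -0.0]
contact_force: [0.9, -1.1, -0.7]
opening: 0.168
```

```bash
python3 cf.py -8.7 72 72
```

```text
t 21.4167 pos [570.   35.7  72. ] jaw -11.45 tilt [-0.0002 -0.0001] F [ 0.9 -1.1 -0.7] open 0.167819507375542
  row: [-0.0001  0.0001 -0.0018] [-0.11 -0.05 -0.  ]
  clampframe [-8.19 73.09] F e,n,z [ 1.1 -0.9 -0.7] M [ 0.   -0.01 -0.05]
```

>>> carry_out --commands '[[[0,0,0,0,0,0.06,1.2],[0,0,0,0,0,0.12,1.2],[0,0,0,0,0,0.18,1.2],[0,0,0,0,0,0.24,1.2],[0,0,0,0,0,0.3,1.2],[0,0,0,0,0,0.3,1.2]]]'

```text
clock: 21.92
tool_pos: [0.5701, 0.0357, 0.0691]
eef_rot: [0.774, 0.633, -0.0, 0.0]
contact_force: [1.7, 1.0, 0.4]
opening: 0.171
```

```bash
python3 cf.py -8.7 72 72
```

```text
t 21.9167 pos [570.1  35.7  69.1] jaw -11.46 tilt [ 0. -0.] F [1.7 1.  0.4] open 0.1708935920888094
  row: [ 0.      0.     -0.0019] [-0.11 -0.06 -0.29]
  clampframe [-8.13 73.08] F e,n,z [1.4 1.3 0.4] M [-0.07 -0.02 -0.02]
```

>>> carry_out --commands '[[[0,0,0,0,0,0.05,1.2],[0,0,0,0,0,0.1,1.2],[0,0,0,0,0,0.15,1.2],[0,0,0,0,0,0.2,1.2],[0,0,0,0,0,0.2,1.2]]]'

```text
clock: 22.33
tool_pos: [0.5702, 0.0357, 0.0674]
eef_rot: [0.774, 0.633, 0.0, 0.0]
contact_force: [-1.1, -0.2, 2.3]
opening: 0.167
```

```bash
python3 cf.py -8.7 72 72
```

```text
t 22.3333 pos [570.2  35.7  67.4] jaw -11.46 tilt [ 0.0003 -0.0001] F [-1.1 -0.2  2.3] open 0.16745723501082907
  row: [ 0.0003  0.0001 -0.0019] [-0.11 -0.06 -0.46]
  clampframe [-8.05 73.08] F e,n,z [-1.1 -0.4  2.3] M [-0.08  0.06  0.06]
```

Fz is starting to rise, which should be the ball. I'll press on in small steps.

>>> carry_out --commands '[[[0,0,0,0,0,0.04,1.2],[0,0,0,0,0,0.08,1.2],[0,0,0,0,0,0.1,1.2],[0,0,0,0,0,0.1,1.2]]]'

```text
clock: 22.67
tool_pos: [0.5702, 0.0357, 0.0664]
eef_rot: [0.774, 0.633, 0.0, 0.0]
contact_force: [-1.0, -0.5, 5.2]
opening: 0.166
```

```bash
python3 cf.py -8.7 72 72
```

```text
t 22.6667 pos [570.2  35.7  66.4] jaw -11.46 tilt [ 0.0003 -0.0001] F [-1.  -0.5  5.2] open 0.16593274407485434
  row: [ 0.0003  0.     -0.0019] [-0.11 -0.06 -0.56]
  clampframe [-8.05 73.13] F e,n,z [-0.9 -0.7  5.2] M [-0.12  0.26  0.  ]
```

>>> carry_out --commands '[[[0,0,0,0,0,0.04,1.2],[0,0,0,0,0,0.08,1.2],[0,0,0,0,0,0.1,1.2],[0,0,0,0,0,0.1,1.2]]]'

```text
clock: 23.0
tool_pos: [0.5692, 0.0356, 0.0646]
eef_rot: [0.774, 0.633, -0.001, -0.0]
contact_force: [-1.3, 0.4, -1.1]
opening: 0.167
```

```bash
python3 cf.py -8.7 72 72
```

```text
t 23.0 pos [569.2  35.6  64.6] jaw -11.45 tilt [-0.0018 -0.0003] F [-1.3  0.4 -1.1] open 0.16719948808707966
  row: [-0.0017  0.0006 -0.0018] [-0.08  0.02 -0.74]
  clampframe [-8.92 72.81] F e,n,z [-1.4  0.1 -1.1] M [0.04 0.35 0.03]
```

>>> carry_out --commands '[[[0,0,0,0,0,0.06,1.2],[0,0,0,0,0,0.12,1.2],[0,0,0,0,0,0.18,1.2],[0,0,0,0,0,0.24,1.2],[0,0,0,0,0,0.3,1.2],[0,0,0,0,0,0.3,1.2]]]'

```text
clock: 23.5
tool_pos: [0.57, 0.0356, 0.062]
eef_rot: [0.774, 0.633, -0.0, -0.0]
contact_force: [-2.0, 0.3, -1.5]
opening: 0.17
```

```bash
python3 cf.py -8.7 72 72
```

```text
t 23.5 pos [570.   35.6  62. ] jaw -11.46 tilt [-0.0002 -0.0001] F [-2.   0.3 -1.5] open 0.1702148391566256
  row: [-0.0002  0.0001 -0.0019] [-0.1  -0.05 -1.  ]
  clampframe [-8.2  73.01] F e,n,z [-2.  -0.1 -1.5] M [-0.01  0.42 -0.01]
```

>>> carry_out --commands '[[[0,0,0,0,0,0.05,1.2],[0,0,0,0,0,0.1,1.2],[0,0,0,0,0,0.15,1.2],[0,0,0,0,0,0.18,1.2],[0,0,0,0,0,0.18,1.2]]]'

```text
clock: 23.92
tool_pos: [0.5702, 0.0358, 0.0604]
eef_rot: [0.774, 0.633, 0.0, 0.0]
contact_force: [-2.0, 1.4, 0.1]
opening: 0.166
```

```bash
python3 cf.py -8.7 72 72
```

```text
t 23.9167 pos [570.2  35.8  60.4] jaw -11.46 tilt [0.0002 0.0001] F [-2.   1.4  0.1] open 0.16609338465860654
  row: [ 0.0002 -0.0002 -0.0018] [-0.12 -0.06 -1.16]
  clampframe [-8.05 73.19] F e,n,z [-2.3  1.   0.1] M [ 0.1   0.43 -0.05]
```

Home is expected at about 60.3. A little further to feel the flange.

>>> carry_out --commands '[[[0,0,0,0,0,0.04,1.2],[0,0,0,0,0,0.08,1.2],[0,0,0,0,0,0.1,1.2],[0,0,0,0,0,0.1,1.2]]]'

```text
clock: 24.25
tool_pos: [0.5702, 0.0358, 0.0603]
eef_rot: [0.774, 0.633, 0.0, 0.0]
contact_force: [-3.9, -0.3, 8.0]
opening: 0.168
```

```bash
python3 cf.py -8.7 72 72
```

```text
t 24.25 pos [570.2  35.8  60.3] jaw -11.45 tilt [ 0.0007 -0.0002] F [-3.9 -0.3  8. ] open 0.1676523335419313
  row: [ 0.0008  0.0001 -0.0017] [-0.12 -0.07 -1.17]
  clampframe [-8.02 73.24] F e,n,z [-3.8 -1.1  8. ] M [ 0.03  0.83 -0.01]
```

>>> carry_out --commands '[[[0,0,0,0,-0.05,0.04,1.2],[0,0,0,0,-0.05,0.04,1.2]]]'

```text
clock: 24.42
tool_pos: [0.5702, 0.0358, 0.0602]
eef_rot: [0.774, 0.633, 0.001, 0.001]
contact_force: [-3.8, -1.0, 9.6]
opening: 0.17
```

```bash
python3 cf.py -8.7 72 72; python3 - <<'E'
from h import *
from plant import r
s=snap(r,"side","17")
crop(s,255,190,40,40,12,"pics/w9.png")
E
```

```text
t 24.4167 pos [570.2  35.8  60.2] jaw -11.46 tilt [ 0.0017 -0.0003] F [-3.8 -1.   9.6] open 0.17031312847179966
  row: [ 0.0017  0.     -0.0019] [-0.12 -0.06 -1.18]
  clampframe [-8.06 73.2 ] F e,n,z [-3.5 -1.7  9.6] M [-0.06  0.79 -0.03]
```

View pics/w9.png

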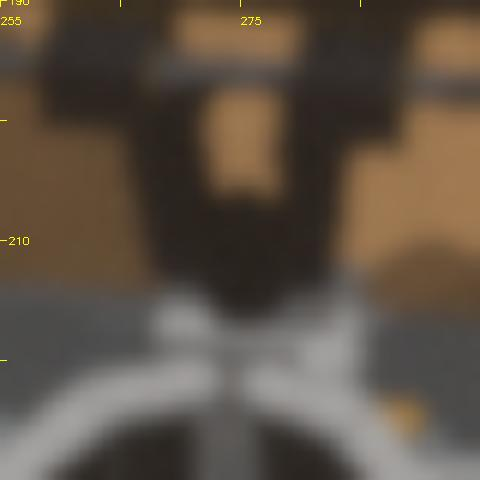

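The side view shows the flange sitting on the fork top at about (245,310), with no shank visible. I'll unload, release and withdraw straight up.

>>> carry_out --commands '[[[0,0,0,0,-0.1,-0.08,1.2],[0,0,0,0,-0.1,-0.08,2.6],[0,0,0,0,-0.1,-0.08,3.2],[0,0,0,0,-0.1,-0.08,3.2],[0,0,0,0,-0.1,-0.08,3.2],[0,0,0,0,-0.1,-1,3.2],[0,0,0,0,-0.1,-3,3.2],[0,0,0,0,-0.1,-6,3.2],[0,0,0,0,-0.1,-10,3.2],[0,0,0,0,-0.1,-10,3.2]]]'

```text
clock: 25.3
tool_pos: [0.5729, 0.0374, 0.1659]
eef_rot: [0.774, 0.633, 0.005, 0.003]
contact_force: [0.4, 0.1, -0.2]
opening: 0.36
```

>>> carry_out --commands '[[[0,0,0,-15,0,-3,3.2],[0,0,0,-32,0,-4,3.2],[0,0,0,-32,0,-4,3.2],[0,0,0,-32,0,-4,3.2],[0,0,0,-32,-5,-4,3.2],[0,0,0,-32,-10,-4,3.2],[0,0,0,-32,-10,-4,3.2],[0,0,0,-32,-10,-4,3.2],[0,0,0,-32,-10,-4,3.2],[0,0,0,-32,-10,-4,3.2]]]'

```text
clock: 26.13
tool_pos: [0.402, -0.2623, 0.1993]
eef_rot: [0.777, 0.63, -0.003, -0.0]
contact_force: [0.1, 1.1, -0.7]
opening: 0.364
```

```bash
python3 - <<'E'
from h import *
from plant import r
s=snap(r,"side","18");t=snap(r,"top","18")
crop(s,235,195,75,80,7,"pics/a.png");crop(t,265,180,80,75,7,"pics/w10.png")
cv2.imwrite("pics/w9.png",cv2.imread("pics/a.png"))
print(r.get_state()["clock"],r.get_state()["tool_pos"],r.get_state()["contact_force"])
E
```

```text
26.2333 [ 0.40707745 -0.25836678  0.19961024] [-0.08917234  0.5601915   0.21017487]
```

View pics/w9.png

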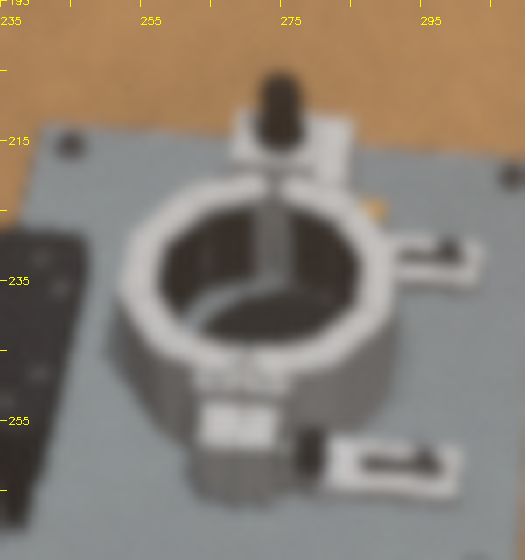

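View pics/w10.png

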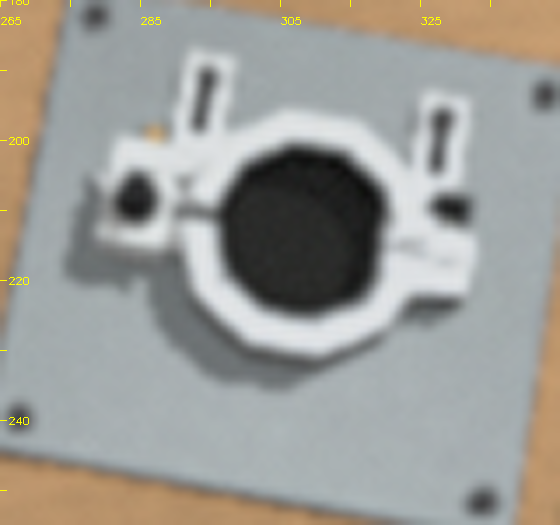

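View pics/top18.png

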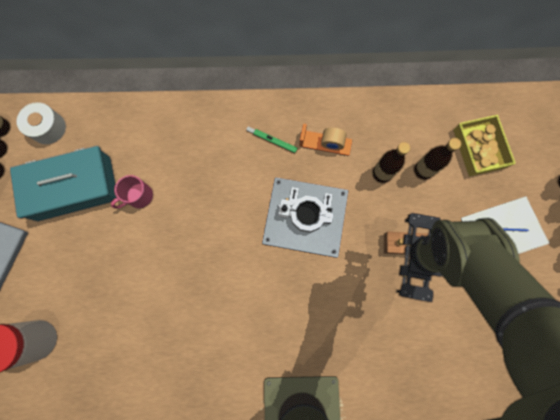

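>>> carry_out --commands '[[[0,0,0,0,0,0,3.2],[0,0,0,0,0,0,3.2],[0,0,0,0,0,0,3.2],[0,0,0,0,0,0,3.2]]]'

```text
clock: 26.57
tool_pos: [0.4079, -0.2568, 0.199]
eef_rot: [0.774, 0.634, 0.0, 0.0]
contact_force: [1.1, 0.2, 0.0]
opening: 0.365
```

```bash
python3 - <<'E'
from h import *
from plant import r
s=load("side18");t=load("top18")
print("head top",tri([(t,265+133/7-.5,180+196/7-.5),(s,235+280/7-.5,195+88/7-.5)]))
H=tri([(load("top0"),284.25,208.75),(s,274.9,214.6)])[0]
for z in(.062,.066,.090):print(z,(proj(s,[H[0],H[1],z])[0]+.5-[235,195])*7,(proj(t,[H[0],H[1],z])[0]+.5-[265,180])*7)
print(r.finish_job())
E
```

```text
head top (array([0.56829797, 0.03620064, 0.08624488]), [np.float64(0.00040083522170027754), np.float64(0.0004008352217003528)])
0.062 [283.17834467 137.17375956] [138.30316112 204.32918891]
0.066 [282.97959283 129.82063783] [138.26356681 202.43071268]
0.09 [281.7674274   84.96174701] [138.02023801 190.76338514]
the job is handed in; nothing more can be done
None
```

The bottle clamp is together and the job was handed in at about 26.6 s. The front half is seated in the fork and the thin pin is home with its flange on the fork.

- **Front half:** I stood it on the plate and slid it in until it stopped where the camera had put the hinge. The yaw moment was near zero, so hinge and ear share the load. The last pictures show a closed ring with the ear faces meeting.
- **Pin:** the fork and knuckle bores gave no contact on the way down. The ball gave way between about 5 and 10 N (last reading 5 N), and the flange stopped firmly at the predicted height (60.3 mm tool height). The head top then measured 86 mm against an expected 90 mm. These cameras read 2–3 mm low, and the flange stop was felt.
- **Forces:** between the two halves, or the pin and a half, the largest reading was about 10 N.

Three things did not go as planned:

- **Slide along the plate:** it stuck at first, at about 17 N sideways and 23 N down. I did the rest of the slide about 0.5 mm above the plate and set the half back down once it was seated.
- **Fingertip height:** the fingertips stand about 20 mm higher than the reported tool position suggests. The first pin grasp therefore closed on top of its head, and going lower pressed it with about 23 N in its rack. I raised the arm, went lower and gripped it properly.
- **Pin grip:** the fingers read about 15 mm on the head, against its stated 16 mm.

The thick pin, the bottles and the mug were left alone.

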